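# Load the canister magazine

## Robot

A 6-joint arm with a two-finger parallel gripper is mounted at the origin on a cart in front of the work surface, level with it; the furniture and walls round the work are solid. World frame = base frame: x ahead of the robot, y to its left, z up, the work surface at z = 0. Lengths are in m, angles in rad, forces in N, time in s.
With the tool pointing down it reaches from about 0.4 to 0.925 m from the base axis. Payload 12.5 kg.
Tool frame: the origin (TCP) lies midway between the tips of the shut fingers; the grasp point (between the pads) lies grasp_offset behind it (grasp_offset is the distance from the TCP to the grasp point, in m); z points along the fingers, y is the line along which they close (so a half turn about z gives the same grasp; the last joint's range is limited). The gripper opens to 95 mm and grips with 3 to 60 N. Pads are 20 mm wide; open, the fingers measure 119 mm over their backs; the gripper's body (75 mm by 180 mm) begins 59 mm behind the grasp point.
Start: joints at [1.145, 0.491, 1.559, -0, 1.092, -0.106], TCP at [0.196, 0.593, 0.215] pointing down, gripper open.
Joint ranges: [-3.1, 3.1], [-0.84, 2.19], [0.05, 2.79], [-1.13, 4.28], [0.06, 2.93], [-2.69, 2.69]. Speed limits (rad/s): [2.22, 2.22, 2.79, 3.14, 3.14, 3.14].

## Interface

Orientations are given as a 3x3 rotation matrix whose columns are the frame's x, y, z axes.
In Python, from cell import observe, snapshot, camera_model, close_job, regions_of, grasp_offset gives the robot as it stands.
- The arm moves only by the tool apply_moves, never from a script. Its argument "targets" is a list that holds one entry, the list of rows, each a list of 6 numbers: the shift along the tool's x, y, z in mm, then the turn, a rotation vector about the tool's x, y, z in degrees. In form: [[[tx, ty, tz, ax, ay, az], ...]]. A call has 1 to 8 rows; each row is the pose to reach, as a shift and turn from the pose commanded when the call began, along the tool's axes at that moment; what a row does not reach only later rows make up. A row lasts 1/12 s, in which the tool goes at most 41.7 mm and 7.16 degrees, less where a joint would pass 70% of its speed; a pose out of reach is approached as far as the arm can. A call with a gripper value outside its range is refused whole. "jaw" is the gripper's target within -1 to 1 (shut at 1, half-way at 0, fully open at -1), set as the call begins (left out, the last holds). The fingers move at their own pace and stop on an object; "newtons" is the grip in N (left out, the last holds). Time passes only in rows, so rows that repeat a pose let the fingers close. It gives the time, the measured TCP pose, the force, the opening and the grip force at its end, in the units of the state.
- observe(): the state, without advancing time (a new reading comes with each control period).
- snapshot(name): name is "scene" or "top" or "wrist"; returns the picture (420x560x3 uint8, red, green, blue); there is no depth.
- camera_model(name): a dict with "fx", "fy", "cx", "cy" (pixels), "extrinsics" (4x4, takes a point from world to camera coordinates). Camera axes: x right, y up, looking along -z (the intrinsics and any distortion apply to the point x, -y, -z); pixel columns grow to the right and rows downward; lengths in m; the calibration is good to about 2 mm. A picture is of the moment at which its call begins: read the wrist's pose just before it. camera_model takes no time and is no camera call; for the wrist camera it gives the pose at the moment of the call.
- close_job(): hands the job in; it is judged then, once.
Trained networks look in the newest picture that a camera, given by its name, has taken for a name from the list of things; names that differ only in an ending like _2 or _b are one class to them, and where a whole thing is asked for, a point or a joint stands for the part that bears it (a point fixed in the world has none). Each returns a list of dicts, best first, with "conf" (0 to 1); they miss things now and then, are a little off and sometimes report something else, mostly with a low value. They report only what shows in the picture. A call takes as long as a camera call. They do not tell look-alikes from the thing itself.
- regions_of(camera, thing): "pixels" (420x560 bool, what is visible of it) and "location" ([row, column] in pixels, amid what is visible of it).
The state is a dict: "time": time; "q": joint angles; "qvel": joint speeds; "joint_torque": joint torques, N m; "position": TCP position; "tool_rot": TCP orientation; "contact_force": force on the tool from outside, world axes, zero at the start; "ft_torque": the same for the moment, N m; "width": finger opening in m; "grip_force": force on a finger pad.
Only numpy, scipy, OpenCV 4.12 (cv2) and the standard library are available. Lean on these libraries where they do the work, as an engineer would, in place of code of your own. Each camera call takes 0.05 s, during which the arm holds its last target. There are 200 camera calls.

## Task

Put all the screw-lid canisters standing on the bench away in the drawer magazine: pull its drawer out to the stop, stand the canisters upright in single file between the drawer's two guide rails and push the row right back, each touching the next and the rearmost against the end stop, while the drawer is still out. Then push the drawer fully shut, with the row still in order, and leave the other things where they are.

Things in the scene. Friction and masses are not known exactly. Their poses are not given: they have to be found in the camera images.
- drawer (a joint): travel of the magazine's drawer in m: 0 = shut, 0.20 = out at its stop; opens along the -x axis of lane_front, towards the robot; starts shut or up to 30 mm open, stays where it is left, takes about 12 N to move (more when loaded)
- magazine: the drawer's grey bench-top housing, fixed (as are a mug and a multimeter on the rear of its roof), 310 mm deep, 176 mm wide, roof top 86 mm above the bench, open at the front; origin on the bench at the middle of its front edge, x points to its back; the front edge is in line with the inner face of the shut drawer's front
- handle (a point): middle of the drawer's steel bar handle, moves with the drawer: level round bar 11 mm thick, 100 mm long along this point's y, 60 mm above the bench, with a 37 mm gap to the drawer front behind it. The drawer front's outer face lies 42 mm along +x from here; the front is 14 mm thick, 172 mm wide, top edge 70 mm above the bench
- lane_front (a point): point at the foot of the drawer front's inner face, on the drawer's floor (12 mm above the bench), moves with the drawer; x points into the housing, y across. The lane runs along +x between two round rails, 57 mm clear, tops 15 mm over the floor, to the end stop's face at x = 0.285. Drawer out: the roof (underside 64 mm over the floor) covers x > 0.20. Its floor and rails are smooth. Drawer sides at y = 0.073, 16 mm high
- canister1: one of three to five alike round canisters (some may be absent: pose None from the start): plain aluminium body, heavy base, black ribbed screw lid, 50 mm diameter, 56 mm tall, about 0.12 kg; starts standing on the bench before two tall computer towers (fronts at about x = 0.63 in the world, right side at y = -0.06); origin at the centre of its underside, z up
- canister2: one of three to five alike round canisters (some may be absent: pose None from the start): plain aluminium body, heavy base, black ribbed screw lid, 50 mm diameter, 56 mm tall, about 0.12 kg; starts standing on the bench before two tall computer towers (fronts at about x = 0.63 in the world, right side at y = -0.06); origin at the centre of its underside, z up
- canister3: one of three to five alike round canisters (some may be absent: pose None from the start): plain aluminium body, heavy base, black ribbed screw lid, 50 mm diameter, 56 mm tall, about 0.12 kg; starts standing on the bench before two tall computer towers (fronts at about x = 0.63 in the world, right side at y = -0.06); origin at the centre of its underside, z up
- canister4: one of three to five alike round canisters (some may be absent: pose None from the start): plain aluminium body, heavy base, black ribbed screw lid, 50 mm diameter, 56 mm tall, about 0.12 kg; starts standing on the bench before two tall computer towers (fronts at about x = 0.63 in the world, right side at y = -0.06); origin at the centre of its underside, z up
- canister5: one of three to five alike round canisters (some may be absent: pose None from the start): plain aluminium body, heavy base, black ribbed screw lid, 50 mm diameter, 56 mm tall, about 0.12 kg; starts standing on the bench before two tall computer towers (fronts at about x = 0.63 in the world, right side at y = -0.06); origin at the centre of its underside, z up
- motor: spare drive motor, dark cylinder 93x32x32 mm, lying on the bench among the canisters; a bystander, to be left where it is; origin at the middle of its underside
- camera: white camera head, 92x30x30 mm, lying on the bench among the canisters; a bystander, to be left where it is; origin at the middle of its underside
- tape: grey tape roll lying flat, 66 mm across, 19 mm high, among the canisters; a bystander, to be left where it is; origin at the middle of its underside
- tin: open metal tin with a few screws on its bottom, 59 mm across, 31 mm high, on the bench; a bystander, to be left where it is; origin at the middle of its underside
- cutters: side cutters, 100 mm long, 14 mm high, lying at the back left; a bystander, to be left where it is; origin at the middle of its underside
There are look-alikes about, which are no part of the job. What is shaped like the canister1 but pink or turquoise is not meant.

How it is judged:
By the outcome, as a careful person would: the job done as asked, in the order asked, and still so for the second after the job is handed in, with the robot touching nothing.
Of canister1, canister2, canister3, canister4, canister5 only 3 to 5 are there at a start; the rules pass over those that are not, and their reading is None.
At some moment in a run one of canister1, canister2, canister3, canister4, canister5 may be knocked a few centimetres aside while the robot is not near it.
It also fails if it takes over 210 s, if anything falls off the work surface, if the arm or the gripper's body presses on something with over 40 N, if the wrist force passes 120 N, or if a joint passes its speed limit or range.

## Working session

There is one attempt and no reset: what is moved stays moved. The work goes in short steps, Python scripts to look and compute and a tool call to move; the robot and the scene stay as the last step left them, time stands still between calls to the robot, and variables do not carry over. Pictures are saved under pics/ and viewed, at most 14 in all, crops included, and the job is handed in when it is done.

Besides the shell and the picture viewer there is one more tool, called by a JSON object that holds its "name" and its "arguments". apply_moves: Moves the arm, as the interface text tells. Its arguments: {"type":"object","properties":{"targets":{"type":"array","items":{"type":"array","items":{"type":"array","items":{"type":"number"}}}},"jaw":{"type":"number"},"newtons":{"type":"number"}},"required":["targets"]}

```bash
ls; mkdir -p pics; cat > h.py <<'E'
import numpy as np, cv2
from cell import *
def cam(n):
    m=camera_model(n); return m
def proj(m,P):
    E=np.array(m["extrinsics"]); p=E[:3,:3]@np.array(P)+E[:3,3]
    return np.array([m["fx"]*p[0]/-p[2]+m["cx"], m["fy"]*-p[1]/-p[2]+m["cy"]])
def ray(m,u,v):
    E=np.array(m["extrinsics"]); R=E[:3,:3]; c=-R.T@E[:3,3]
    d=R.T@np.array([(u-m["cx"])/m["fx"],-(v-m["cy"])/m["fy"],-1]); return c,d
def atz(m,u,v,z):
    c,d=ray(m,u,v); return c+d*(z-c[2])/d[2]
def tri(rs):
    A=np.zeros((3,3));b=np.zeros(3)
    for c,d in rs:
        d=d/np.linalg.norm(d);P=np.eye(3)-np.outer(d,d);A+=P;b+=P@c
    return np.linalg.solve(A,b)
def save(n,f,crop=None,s=1):
    im=snapshot(n)[:,:,::-1]
    if crop: im=im[crop[0]:crop[1],crop[2]:crop[3]]
    cv2.imwrite("pics/"+f,cv2.resize(im,None,fx=s,fy=s)); return im
E
python3 - <<'E'
from h import *
np.set_printoptions(precision=3,suppress=True)
s=observe(); print(s["position"],s["tool_rot"],s["width"],grasp_offset)
for n in["scene","top"]:
    save(n,n+"0.png",None,1.42); m=cam(n); print(n,m["fx"],m["fy"],m.keys(),ray(m,280,210))
a=cv2.imread("pics/scene0.png");
ms={n:cam(n) for n in["scene","top"]}
for t in["canister1","handle","drawer","magazine","motor","camera","tape","tin"]:
  for n in["scene","top"]:
    for r in regions_of(n,t):
        v,u=r["location"]; ys,xs=np.nonzero(r["pixels"]); print(t,n,round(r["conf"],2),np.round([u,v]),"box",xs.min(),xs.max(),ys.min(),ys.max(),"z.056",atz(ms[n],u,v,.03))
E
```

```text
pics
[0.196 0.593 0.214] [[-0.949  0.314 -0.   ]
 [ 0.314  0.949 -0.001]
 [ 0.    -0.001 -1.   ]] 0.09519210178051385 0.0188
scene 404.52548486181536 404.52548486181536 dict_keys(['fx', 'fy', 'cx', 'cy', 'extrinsics']) (array([ 0.244, -0.621,  0.773]), array([ 0.314,  0.679, -0.664]))
top 384.35334144403305 384.35334144403305 dict_keys(['fx', 'fy', 'cx', 'cy', 'extrinsics']) (array([0.351, 0.088, 1.081]), array([ 0.199, -0.036, -0.979]))
canister1 scene 0.95 [304. 268.] box 294 314 253 281 z.056 [ 0.562 -0.075  0.03 ]
canister1 scene 0.94 [220. 212.] box 214 232 198 224 z.056 [0.441 0.198 0.03 ]
canister1 scene 0.91 [239. 254.] box 231 251 238 266 z.056 [0.437 0.032 0.03 ]
canister1 scene 0.84 [235. 188.] box 225 242 175 199 z.056 [0.515 0.279 0.03 ]
canister1 scene 0.77 [268. 307.] box 254 277 290 322 z.056 [ 0.441 -0.14   0.03 ]
canister1 scene 0.74 [270. 275.] box 260 282 259 291 z.056 [ 0.481 -0.06   0.03 ]
canister1 top 0.91 [192. 230.] box 183 203 218 237 z.056 [0.508 0.29  0.03 ]
canister1 top 0.89 [321. 242.] box 310 328 230 248 z.056 [ 0.476 -0.063  0.03 ]
canister1 top 0.77
[... 1101 characters left out ...]
16 234 241 260 z.056 [0.451 0.199 0.03 ]
camera scene 0.56 [240. 252.] box 230 251 237 266 z.056 [0.44  0.035 0.03 ]
camera scene 0.5 [206. 202.] box 193 223 193 210 z.056 [0.419 0.251 0.03 ]
camera top 0.63 [254. 263.] box 250 261 245 277 z.056 [0.419 0.119 0.03 ]
camera top 0.62 [387. 171.] box 356 419 163 189 z.056 [ 0.68 -0.26  0.03]
camera top 0.52 [196. 258.] box 191 203 243 276 z.056 [0.432 0.277 0.03 ]
tape scene 0.93 [250. 214.] box 238 262 200 218 z.056 [0.514 0.157 0.03 ]
tape top 0.71 [219. 222.] box 214 237 213 236 z.056 [0.533 0.218 0.03 ]
tin scene 0.89 [274. 243.] box 263 286 230 255 z.056 [0.532 0.031 0.03 ]
tin top 0.62 [224. 251.] box 215 234 241 260 z.056 [0.45 0.2  0.03]
```

View pics/scene0.png

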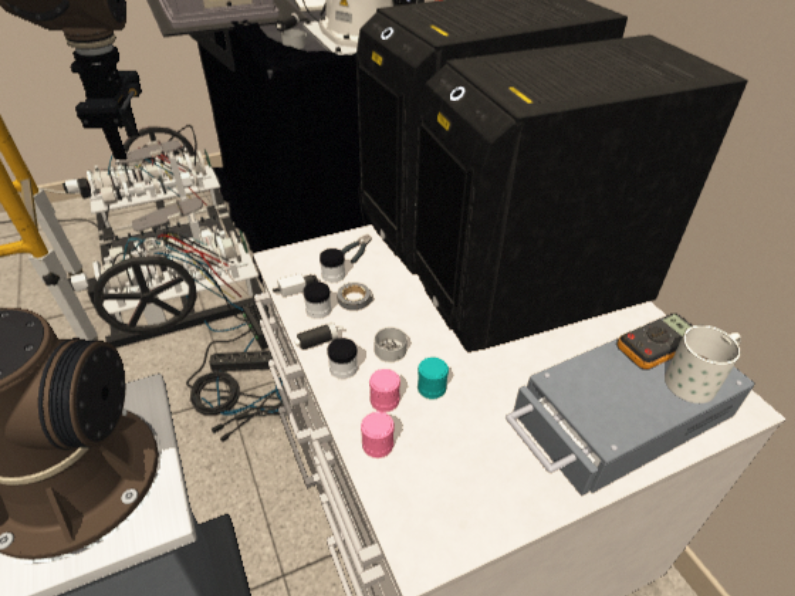

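View pics/top0.png

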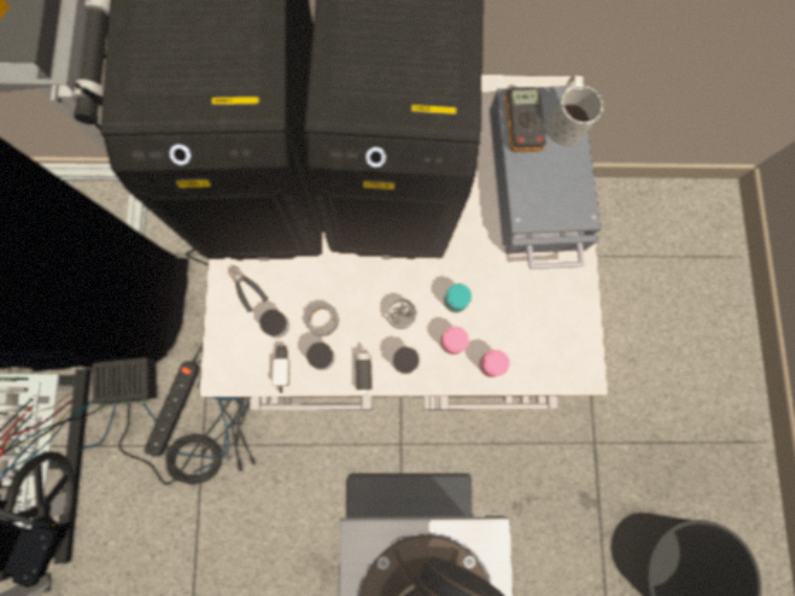

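```bash
python3 - <<'E'
from h import *
a=cv2.imread("pics/scene0.png"); b=cv2.imread("pics/top0.png")
f=1.42
c1=cv2.resize(a[int(165*f):int(330*f),int(190*f):int(440*f)],(800,528))
cv2.imwrite("pics/c1.png",c1)
E
```

```text
(no output)
```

View pics/c1.png

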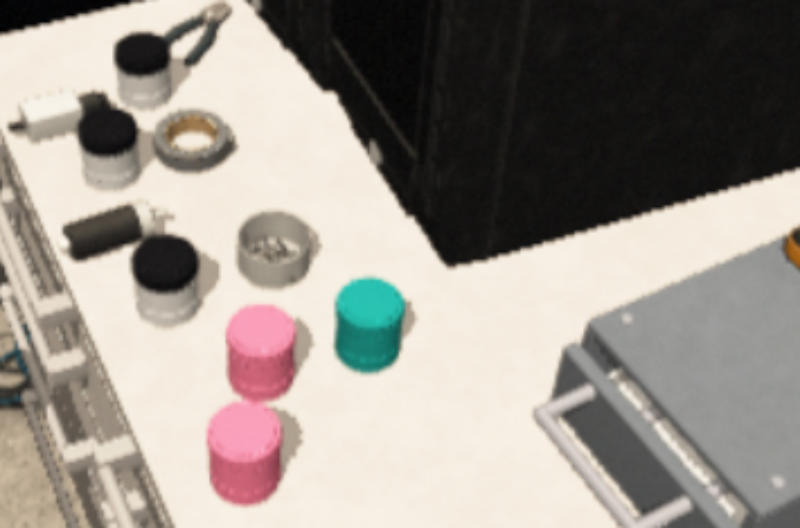

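The scene shows three black-lidded aluminium canisters at native pixels (235,188), (220,212) and (239,254). The look-alikes to avoid are pink at (270,275) and (268,307), turquoise at (304,268), the tin at (274,243) and the dark motor at (221,238). The crop confirms the three black-lid ones as canisters. The handle is at (392,311).

I'll move the wrist to look from above.

{"name": "apply_moves", "arguments": {"targets": [[[-166, -99, -58, 0, 0, 0], [-166, -99, -58, 0, 0, 0], [-166, -99, -58, 0, 0, 0], [-166, -99, -58, 0, 0, 0], [-166, -99, -58, 0, 0, 0], [-166, -99, -58, 0, 0, 0], [-166, -99, -58, 0, 0, 0]]]}}

```text
time: 1.48
position: [0.324, 0.4463, 0.2734]
tool_rot: [[-0.948, 0.317, 0.001], [0.317, 0.948, 0.001], [-0.001, 0.001, -1.0]]
contact_force: [-0.3, -0.1, 0.3]
width: 0.0954
grip_force: 0.0
```

{"name": "apply_moves", "arguments": {"targets": [[[-166, -99, -58, 0, 0, 50], [-166, -99, -58, 0, 0, 50], [-166, -99, -58, 0, 0, 50], [-166, -99, -58, 0, 0, 50], [-166, -99, -58, 0, 0, 50], [-166, -99, -58, 0, 0, 50], [-166, -99, -58, 0, 0, 50], [-166, -99, -58, 0, 0, 50]]]}}

```text
time: 2.15
position: [0.4493, 0.3015, 0.3302]
tool_rot: [[-0.364, 0.931, -0.001], [0.931, 0.364, -0.0], [0.0, -0.001, -1.0]]
contact_force: [0.6, -0.2, 0.5]
width: 0.0954
grip_force: 0.0
```

```bash
cat >> h.py <<'E'
np.set_printoptions(precision=4,suppress=True)
def go(p,yaw=None):
    "world TCP target, yaw (deg) of tool y -> tool shift mm, turn deg"
    s=observe(); R=np.array(s["tool_rot"]); d=R.T@(np.array(p)-s["position"])*1e3
    r=np.zeros(3)
    if yaw is not None:
        y=np.radians(yaw); T=np.array([[-np.sin(y),0,0]]).T
        T=np.column_stack([[-np.sin(y)*-1,np.cos(y)*-1,0],[np.cos(y),np.sin(y),0],[0,0,-1]])
        if T[:,0]@R[:,0]<0: T[:,:2]*=-1
        r=np.degrees(cv2.Rodrigues(R.T@T)[0].ravel())
    print("go",p,yaw,np.round(d,1),np.round(r,1))
def st():
    s=observe(); R=np.array(s["tool_rot"]); print("t",round(s["time"],2),"p",np.array(s["position"]),"yaw",round(np.degrees(np.arctan2(R[1,1],R[0,1])),2),"f",np.array(s["contact_force"]),"w",round(s["width"],4),"g",s["grip_force"],"q",np.array(s["q"]))
def cyl(n,thing="canister1"):
    "detections with rays"
    m=cam(n); snapshot(n)
    return m,regions_of(n,thing)
E
python3 - <<'E'
from h import *
st(); m=cam("wrist"); R=np.array(observe()["tool_rot"]); c,d=ray(m,280,210)
print("cam rel",R.T@(c-observe()["position"]),R.T@d, m["fx"])
print(R)
save("wrist","w1.png",None,1.42)
for t in["canister1"]:
    for r in regions_of("wrist",t):
        v,u=r["location"]; ys,xs=np.nonzero(r["pixels"]); print(t,round(r["conf"],2),np.round([u,v]),"box",xs.min(),xs.max(),ys.min(),ys.max(),atz(m,u,v,.045))
go([.45,.3,.3],90);go([.56,-.2,.32],0)
E
```

```text
t 2.15 p [0.4493 0.3015 0.3302] yaw 21.35 f [ 0.6272 -0.1868  0.4856] w 0.0954 g 0.0 q [0.4688 0.2696 1.595  0.0003 1.2776 0.0961]
cam rel [ 0.0687 -0.0003 -0.1704] [-0.2527  0.0073  0.9676] 332.993067686217
[[-0.364   0.9314 -0.0007]
 [ 0.9314  0.364  -0.    ]
 [ 0.0002 -0.0006 -1.    ]]
canister1 0.91 [254. 238.] box 236 272 217 259 [0.451  0.2041 0.045 ]
canister1 0.86 [215. 324.] box 196 232 308 340 [0.4439 0.0487 0.045 ]
canister1 0.65 [316. 198.] box 300 336 178 217 [0.511  0.2911 0.045 ]
go [0.45, 0.3, 0.3] 90 [-2.1  0.4 30.2] [-50.3 -74.6   0. ]
go [0.56, -0.2, 0.32] 0 [-506.9  -84.9   10.2] [-17.2  88.3  -0. ]
```

View pics/w1.png

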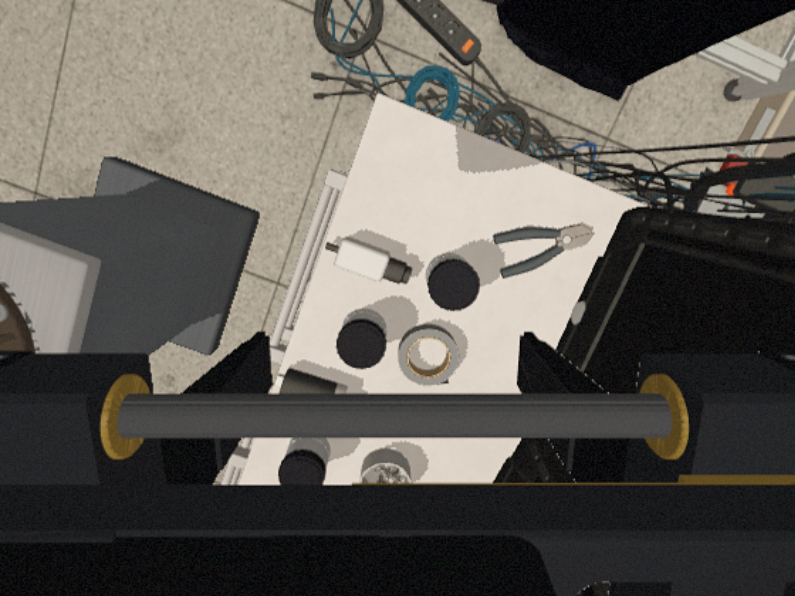

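The wrist view shows canister lids at native pixels (318,200) and (254,241), and a third partly hidden at (213,330). The tape is at (302,248) and the camera head at (255,182). Next is the handle.

{"name": "apply_moves", "arguments": {"targets": [[[-279, -109, 0, 0, 0, 21.3], [-279, -109, 0, 0, 0, 21.3], [-279, -109, 0, 0, 0, 21.3], [-279, -109, 0, 0, 0, 21.3], [-279, -109, 0, 0, 0, 21.3], [-279, -109, 0, 0, 0, 21.3], [-279, -109, 0, 0, 0, 21.3], [-279, -109, 0, 0, 0, 21.3]]]}}

```text
time: 2.92
position: [0.451, -0.0022, 0.3305]
tool_rot: [[-0.009, 1.0, -0.0], [1.0, 0.009, -0.001], [-0.001, -0.0, -1.0]]
contact_force: [-0.1, 0.4, 0.1]
width: 0.0952
grip_force: 0.0
```

{"name": "apply_moves", "arguments": {"targets": [[[-150, 0, 0, 0, 0, 0], [-150, 0, 0, 0, 0, 0], [-150, 0, 0, 0, 0, 0], [-150, 0, 0, 0, 0, 0], [-150, 0, 0, 0, 0, 0]]]}}

```text
time: 3.33
position: [0.4525, -0.1514, 0.3301]
tool_rot: [[-0.008, 1.0, -0.001], [1.0, 0.008, -0.0], [-0.0, -0.001, -1.0]]
contact_force: [0.6, 1.0, 0.7]
width: 0.0951
grip_force: 0.0
```

{"name": "apply_moves", "arguments": {"targets": [[[-190, 170, 30, 0, 0, 0], [-190, 170, 30, 0, 0, 0], [-190, 170, 30, 0, 0, 0], [-190, 170, 30, 0, 0, 0], [-190, 170, 30, 0, 0, 0], [-190, 170, 30, 0, 0, 0], [-190, 170, 30, 0, 0, 0], [-190, 170, 30, 0, 0, 0]]]}}

```text
time: 4.0
position: [0.6248, -0.3372, 0.2978]
tool_rot: [[-0.01, 1.0, -0.003], [1.0, 0.01, 0.002], [0.002, -0.003, -1.0]]
contact_force: [-0.3, -0.6, -0.8]
width: 0.0954
grip_force: 0.0
```

```bash
sed -i 's/T=np.column_stack(.*/T=np.column_stack([[-np.sin(y),np.cos(y),0],[np.cos(y),np.sin(y),0],[0,0,-1]])/' h.py
sed -i 's/^        if T\[:,0\].*$//' h.py
python3 - <<'E'
from h import *
st(); m=cam("wrist")
save("wrist","w2.png",None,1.42)
for r in regions_of("wrist","handle"):
    v,u=r["location"]; ys,xs=np.nonzero(r["pixels"]); print(round(r["conf"],2),np.round([u,v]),"box",xs.min(),xs.max(),ys.min(),ys.max(),atz(m,u,v,.06))
    np.save("hm.npy",r["pixels"]); 
E
```

```text
t 4.0 p [ 0.6248 -0.3372  0.2978] yaw 0.55 f [-0.2583 -0.6333 -0.7806] w 0.0954 g 0.0 q [-0.5879  0.5633  1.2057  0.0003  1.376  -0.5976]
0.91 [322. 106.] box 275 335 32 186 [ 0.6749 -0.2485  0.06  ]
```

View pics/w2.png

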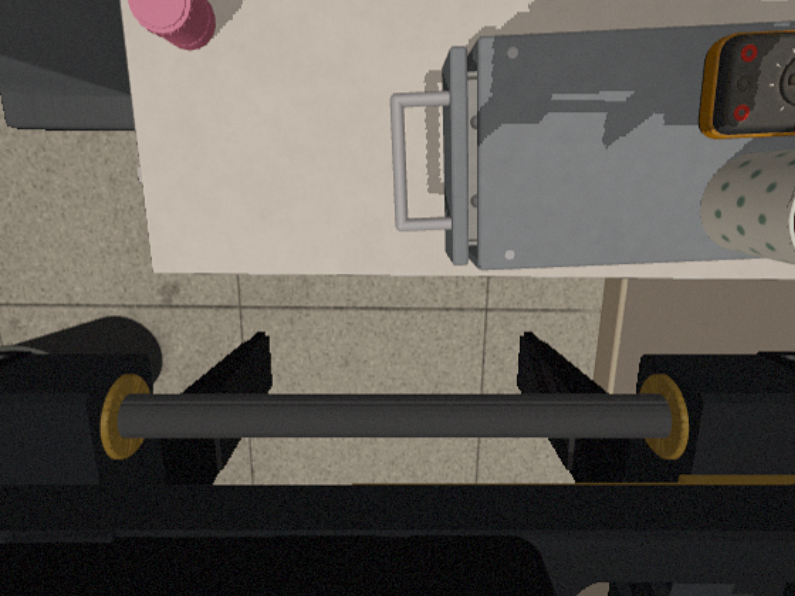

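The wrist view shows the bar handle from (280,67) to (283,162) native and the drawer front top edge at column ~323. The drawer looks slightly open.

```bash
python3 - <<'E'
from h import *
m=cam("wrist"); f=1.42
a=atz(m,397.5/f,95/f,.065);b=atz(m,402.5/f,230/f,.065); print(a,b,(a+b)/2,np.linalg.norm(a-b),"yaw of y",np.degrees(np.arctan2(*(a-b)[:2])))
for uv in[(449,48),(451,264),(467,48),(469,264)]: print("front",atz(m,uv[0]/f,uv[1]/f,.07))
for uv in[(494,38),(482,269)]: print("roof front",atz(m,uv[0]/f,uv[1]/f,.086))
mt=cam("top"); h=(a+b)/2
p=tri([ray(m,400/f,162.5/f),ray(mt,556/f,263/f)]); print("tri bar",p, proj(mt,h)*f)
ms=cam("scene"); print(proj(ms,a)*f,proj(ms,b)*f)
print(proj(mt,a)*f,proj(mt,b)*f)
E
```

```text
[ 0.6246 -0.2049  0.065 ] [ 0.6301 -0.3124  0.065 ] [ 0.6273 -0.2586  0.065 ] 0.10766896567040528 yaw of y -2.916536107706474
front [ 0.664  -0.1715  0.07  ]
front [ 0.6721 -0.3406  0.07  ]
front [ 0.6778 -0.1714  0.07  ]
front [ 0.6876 -0.3404  0.07  ]
roof front [ 0.6952 -0.1683  0.086 ]
roof front [ 0.6959 -0.3416  0.086 ]
tri bar [ 0.6273 -0.2569  0.0705] [556.0286 263.7879]
[507.7749 413.3035] [552.3844 468.8689]
[528.6966 265.0236] [583.2408 262.5575]
```

{"name": "apply_moves", "arguments": {"targets": [[[79, 4, 138, 0, 0, -2.4], [79, 4, 138, 0, 0, -2.4], [79, 4, 138, 0, 0, -2.4], [79, 4, 138, 0, 0, -2.4], [79, 4, 138, 0, 0, -2.4], [79, 4, 170, 0, 0, -2.4], [79, 4, 195, 0, 0, -2.4]]], "jaw": 0.16, "newtons": 30}}

```text
time: 4.68
position: [0.6275, -0.2574, 0.1077]
tool_rot: [[-0.051, 0.999, 0.004], [0.999, 0.051, -0.002], [-0.002, 0.004, -1.0]]
contact_force: [-0.0, -0.6, -0.3]
width: 0.0539
grip_force: 0.0
```

{"name": "apply_moves", "arguments": {"targets": [[[0, 0, 30, 0, 0, 0], [0, 0, 62, 0, 0, 0], [0, 0, 62, 0, 0, 0], [0, 0, 62, 0, 0, 0]]]}}

```text
time: 5.02
position: [0.6268, -0.258, 0.0448]
tool_rot: [[-0.05, 0.999, -0.0], [0.999, 0.05, 0.0], [0.0, -0.0, -1.0]]
contact_force: [-0.3, -0.3, 0.5]
width: 0.04
grip_force: 0.0
```

{"name": "apply_moves", "arguments": {"targets": [[[0, 0, 0, 0, 0, 0], [0, 0, 0, 0, 0, 0], [0, 0, 0, 0, 0, 0], [0, 0, 0, 0, 0, 0], [0, 0, 0, 0, 0, 0]]], "jaw": 1}}

```text
time: 5.43
position: [0.6271, -0.2585, 0.0446]
tool_rot: [[-0.048, 0.999, 0.001], [0.999, 0.048, -0.0], [-0.001, 0.001, -1.0]]
contact_force: [0.1, 0.4, 0.5]
width: 0.0121
grip_force: 0.0
```

{"name": "apply_moves", "arguments": {"targets": [[[0, 0, 0, 0, 0, 0], [0, 0, 0, 0, 0, 0], [0, -10, 0, 0, 0, 0], [0, -30, 0, 0, 0, 0], [0, -55, 0, 0, 0, 0], [0, -80, 0, 0, 0, 0], [0, -105, 0, 0, 0, 0], [0, -130, 0, 0, 0, 0]]]}}

```text
time: 6.1
position: [0.4989, -0.2655, 0.0445]
tool_rot: [[-0.048, 0.999, 0.007], [0.999, 0.048, -0.003], [-0.004, 0.006, -1.0]]
contact_force: [15.3, -1.7, -3.6]
width: 0.0098
grip_force: 30.0
```

{"name": "apply_moves", "arguments": {"targets": [[[0, -15, 0, 0, 0, 0], [0, -30, 0, 0, 0, 0], [0, -40, 0, 0, 0, 0], [0, -48, 0, 0, 0, 0], [0, -54, 0, 0, 0, 0], [0, -58, 0, 0, 0, 0]]]}}

```text
time: 6.6
position: [0.441, -0.2687, 0.0445]
tool_rot: [[-0.048, 0.999, 0.005], [0.999, 0.048, -0.003], [-0.003, 0.005, -1.0]]
contact_force: [12.2, 1.0, 1.7]
width: 0.0097
grip_force: 30.0
```

```bash
python3 -c "
from h import *
st()"
```

```text
t 6.6 p [ 0.441  -0.2687  0.0445] yaw 2.75 f [12.2423  1.0292  1.6657] w 0.0097 g 30.002865493297577 q [-0.6756  0.5864  1.9844  0.0016  0.5648 -0.7248]
```

{"name": "apply_moves", "arguments": {"targets": [[[0, -2, 0, 0, 0, 0], [0, -4, 0, 0, 0, 0], [0, -6, 0, 0, 0, 0], [0, -6, 0, 0, 0, 0]]]}}

```text
time: 6.93
position: [0.4352, -0.269, 0.0445]
tool_rot: [[-0.048, 0.999, 0.005], [0.999, 0.048, -0.003], [-0.003, 0.005, -1.0]]
contact_force: [9.9, 0.1, 3.3]
width: 0.0103
grip_force: 30.0
```

{"name": "apply_moves", "arguments": {"targets": [[[0, -2, 0, 0, 0, 0], [0, -4, 0, 0, 0, 0], [0, -4, 0, 0, 0, 0]]]}}

```text
time: 7.18
position: [0.433, -0.2692, 0.0445]
tool_rot: [[-0.047, 0.999, 0.008], [0.999, 0.047, -0.004], [-0.005, 0.008, -1.0]]
contact_force: [22.8, 6.0, -2.4]
width: 0.0101
grip_force: 30.0
```

{"name": "apply_moves", "arguments": {"targets": [[[0, -2, 0, 0, 0, 0], [0, -4, 0, 0, 0, 0], [0, -4, 0, 0, 0, 0]]]}}

```text
time: 7.43
position: [0.4329, -0.2695, 0.0446]
tool_rot: [[-0.047, 0.999, 0.015], [0.999, 0.047, -0.007], [-0.007, 0.015, -1.0]]
contact_force: [52.0, 18.1, -13.8]
width: 0.0102
grip_force: 30.1
```

{"name": "apply_moves", "arguments": {"targets": [[[0, 3, 0, 0, 0, 0], [0, 5, 0, 0, 0, 0], [0, 5, 0, 0, 0, 0], [0, 5, 0, 0, 0, 0], [0, 5, 0, 0, 0, 0]]], "jaw": 0.16}}

```text
time: 7.85
position: [0.4296, -0.2679, 0.0435]
tool_rot: [[-0.048, 0.999, -0.001], [0.999, 0.048, 0.0], [0.0, -0.001, -1.0]]
contact_force: [0.2, 0.5, 0.5]
width: 0.0368
grip_force: 0.0
```

{"name": "apply_moves", "arguments": {"targets": [[[0, 0, -40, 0, 0, 0], [0, 0, -80, 0, 0, 0], [0, 0, -80, 0, 0, 0], [3, 70, -216, 0, 0, 36], [3, 70, -216, 0, 0, 36], [3, 70, -216, 0, 0, 36], [3, 70, -216, 0, 0, 36], [3, 70, -216, 0, 0, 36]]]}}

```text
time: 8.52
position: [0.5026, -0.2624, 0.2649]
tool_rot: [[0.55, 0.835, 0.007], [0.835, -0.55, -0.005], [0.0, 0.009, -1.0]]
contact_force: [0.5, 0.1, 0.0]
width: 0.0399
grip_force: 0.0
```

{"name": "apply_moves", "arguments": {"targets": [[[0, 0, 0, 0, 0, 54], [0, 0, 0, 0, 0, 54], [0, 0, 0, 0, 0, 54], [0, 0, 0, 0, 0, 54], [0, 0, 0, 0, 0, 54], [0, 0, 0, 0, 0, 54], [0, 0, 0, 0, 0, 54], [0, 0, 0, 0, 0, 54]]], "jaw": -1}}

```text
time: 9.18
position: [0.4994, -0.2617, 0.2595]
tool_rot: [[0.999, 0.044, -0.0], [0.044, -0.999, 0.0], [-0.0, -0.0, -1.0]]
contact_force: [-0.5, 0.4, 0.3]
width: 0.0878
grip_force: 0.0
```

```bash
python3 - <<'E'
from h import *
st(); m=cam("wrist")
im=save("wrist","w3.png",None,1.42)
d=np.array([.9985,.0545,0]);n=np.array([-.0545,.9985,0]);L=np.array([.4889,-.266,.012])
np.savez("w3.npz",im=im,E=m["extrinsics"])
for x in(.02,.1,.19):
  for y in(-.0285,.0285): print(x,y,(proj(m,L+d*x+n*y+[0,0,.0075])*1.42).round())
E
```

```text
t 9.18 p [ 0.4994 -0.2617  0.2595] yaw -87.47 f [-0.5346  0.3769  0.3017] w 0.0878 g 0.0 q [-0.5999  0.3602  1.6519  0.      1.13    0.9267]
0.02 -0.0285 [430. 245.]
0.02 0.0285 [365. 245.]
0.1 -0.0285 [431. 149.]
0.1 0.0285 [363. 149.]
0.19 -0.0285 [432.  28.]
0.19 0.0285 [359.  29.]
```

View pics/w3.png

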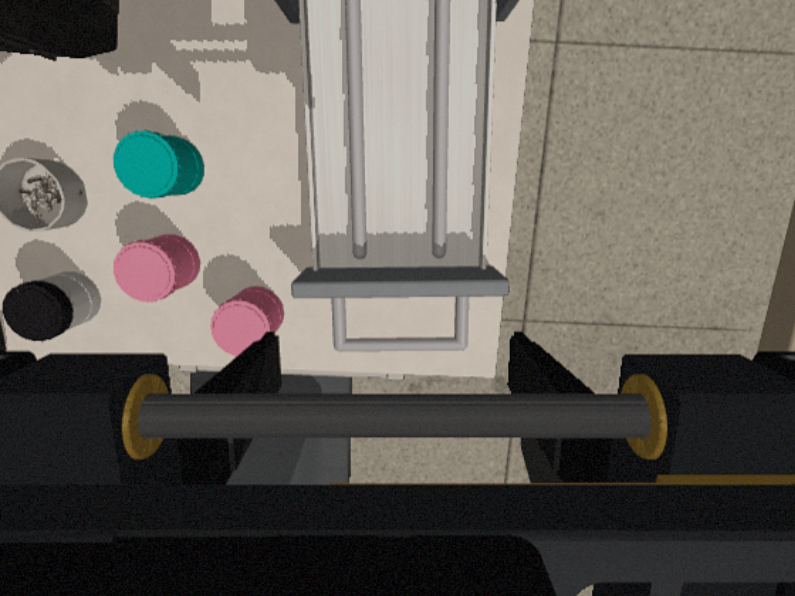

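The wrist view shows the open drawer with rails at about columns 359 and 439 (scaled by 1.42). The front plate is at row 285. A pink, a turquoise and one black-lid canister stand to the left. Next I measure the lane midline and the lids.

```bash
python3 - <<'E'
from h import *
m=cam("wrist"); im=np.load("w3.npz")["im"]; g=cv2.cvtColor(im,cv2.COLOR_BGR2GRAY).astype(float)
for r in(20,50,80,105,130,155):
    p=g[r-2:r+3].mean(0)
    if r in(50,130):print(r,p[240:265].astype(int),p[298:320].astype(int))
    k=np.clip(205-p,0,None)
    l=k[244:262];q=k[300:318]
    a=(l*np.arange(244,262)).sum()/l.sum(); b=(q*np.arange(300,318)).sum()/q.sum()
    A=atz(m,a,r,.020);B=atz(m,b,r,.020);print(r,a,b,"mid",(A+B)/2,"sep",np.linalg.norm(A-B))
# lids
t=cam("top")
for u,v in((38/1.42,310/1.42),):print(atz(m,u,v,.056))
E
```

```text
20 249.95794763290135 307.8451050937323 mid [ 0.6789 -0.2561  0.02  ] sep 0.06429522211352519
50 [191 134 140 138 108 106 128 144 161 167 168 160 154 143 128 169 191 187
 187 191 191 188 190 192 188] [193 192 192 136 139 140 142 122  84 114 131 148 161 168 164 160 151 138
 178 194 195 192]
50 249.90681091713793 307.6152186703275 mid [ 0.6482 -0.2573  0.02  ] sep 0.0654076876021164
80 249.82300446207233 307.3466453674121 mid [ 0.6163 -0.2585  0.02  ] sep 0.06655964547231835
105 249.96653919694072 306.8456126636701 mid [ 0.5886 -0.2594  0.02  ] sep 0.06697929481973347
130 [191 194 189 132 139 140 140  93 120 138 155 165 166 164 156 145 128 179
 196 191 191 193 193 194 193] [192 194 136 137 138 141 128  79 113 131 148 162 167 165 160 150 136 195
 192 193 193 193]
130 250.32139619220308 306.71679494770075 mid [ 0.56   -0.2608  0.02  ] sep 0.06760698105670782
155 250.90480407350017 306.87137607186605 mid [ 0.5303 -0.2625  0.02  ] sep 0.06832469885755066
[0.448  0.0288 0.056 ]
```

```bash
cat >> h.py <<'E'
def lids(n="top",z=.056):
    "dark lid disc centres: dark blob within canister regions -> world at lid-top height"
    m=cam(n); im=snapshot(n); out=[]
    for r in regions_of(n,"canister1"):
        px=r["pixels"]; hsv=cv2.cvtColor(im,cv2.COLOR_RGB2HSV)
        dark=cv2.dilate(px.astype(np.uint8),np.ones((5,5)))*(hsv[:,:,2]<75)
        if dark.sum()<.4*px.sum(): continue
        ys,xs=np.nonzero(dark); (c,rad)=cv2.minEnclosingCircle(np.column_stack([xs,ys]).astype(np.float32))
        c=[np.median([xs.min(),xs.max()]),np.median([ys.min(),ys.max()])]
        out.append((c,atz(m,*c,z))); print(n,round(r["conf"],2),"px",np.round(c,1),"r",round(rad,1),"at z",z,out[-1][1])
    return m,out
E
python3 - <<'E'
from h import *
mt,a=lids("top"); mw,b=lids("wrist"); ms,c=lids("scene",.05)
for p in b:
    q=min(a,key=lambda k:np.linalg.norm(k[1]-p[1])); print("tri",tri([ray(mt,*q[0]),ray(mw,*p[0])]))
go([.55,-.26,.2],-87);go([.44,.03,.15],-90);go([.44,.03,.036],-90)
E
```

```text
top 0.54 px [192. 227.] r 8.4 at z 0.056 [0.513  0.2858 0.056 ]
wrist 0.89 px [ 25.5 216. ] r 25.1 at z 0.056 [0.4476 0.0293 0.056 ]
scene 0.92 px [222.5 204.5] r 9.7 at z 0.05 [0.4523 0.2016 0.05  ]
scene 0.91 px [239.5 246. ] r 11.6 at z 0.05 [0.4413 0.0373 0.05  ]
scene 0.7 px [234.  188.5] r 14.8 at z 0.05 [0.5042 0.2551 0.05  ]
tri [ 0.4596  0.251  -0.1232]
go [0.55, -0.26, 0.2] -87 [50.3  1.1 59.5] [-0.   0.   0.1]
go [0.44, 0.03, 0.15] -90 [ -44.1 -294.3  109.6] [-0.   0.   3.1]
go [0.44, 0.03, 0.036] -90 [ -44.1 -294.3  223.6] [-0.   0.   3.1]
```

{"name": "apply_moves", "arguments": {"targets": [[[-67, -295, 60, 0, 0, 2.5], [-67, -295, 60, 0, 0, 2.5], [-67, -295, 60, 0, 0, 2.5], [-67, -295, 60, 0, 0, 2.5], [-67, -295, 60, 0, 0, 2.5], [-67, -295, 60, 0, 0, 2.5], [-67, -295, 60, 0, 0, 2.5], [-67, -295, 60, 0, 0, 2.5]]]}}

```text
time: 10.2
position: [0.4155, 0.0328, 0.199]
tool_rot: [[1.0, 0.011, -0.001], [0.011, -1.0, 0.001], [-0.001, -0.001, -1.0]]
contact_force: [0.6, 0.1, 0.1]
width: 0.0951
grip_force: 0.0
```

```bash
python3 - <<'E'
from h import *
st()
mw,b=lids("wrist"); mt,a=lids("top");ms,c=lids("scene",.05)
for p in b: print("tri top",tri([ray(mt,285.2,252.8),ray(mw,*p[0])]))
save("wrist","w4.png",None,1.42)
E
```

```text
t 10.2 p [0.4155 0.0328 0.199 ] yaw -89.37 f [0.6354 0.0722 0.1281] w 0.0951 g 0.0 q [-0.0805  0.2172  2.0575  0.0007  0.8684  1.4789]
wrist 0.88 px [274. 165.] r 26.6 at z 0.056 [0.4457 0.036  0.056 ]
wrist 0.73 px [14.5 84. ] r 28.8 at z 0.056 [0.515  0.2668 0.056 ]
wrist 0.6 px [104.  154.5] r 30.0 at z 0.056 [0.4538 0.1947 0.056 ]
top 0.72 px [191.5 226.5] r 7.8 at z 0.056 [0.5143 0.2872 0.056 ]
scene 0.66 px [240.5 246. ] r 11.0 at z 0.05 [0.4435 0.0364 0.05  ]
scene 0.58 px [222. 209.] r 12.2 at z 0.05 [0.4452 0.1845 0.05  ]
tri top [0.4445 0.036  0.0466]
tri top [0.4522 0.0502 0.3439]
tri top [0.4498 0.0578 0.3015]
```

View pics/w4.png

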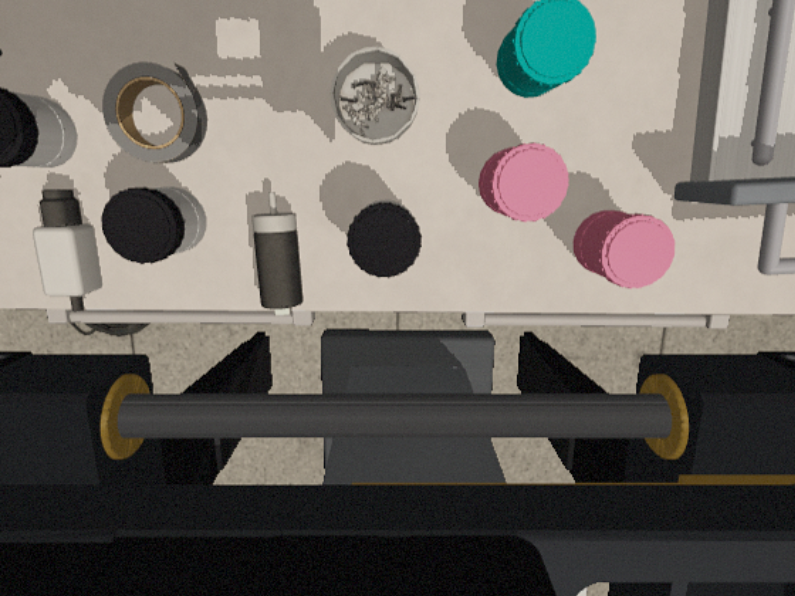

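The view shows C's lid at (270,168) native, B at (101,158), and A at the left edge at (5,90). The motor lies at (195,183). Nothing blocks the fingers at 37 mm height.

{"name": "apply_moves", "arguments": {"targets": [[[28, -5, 40, 0, 0, 0.6], [28, -5, 80, 0, 0, 0.6], [28, -5, 120, 0, 0, 0.6], [28, -5, 150, 0, 0, 0.6], [28, -5, 162, 0, 0, 0.6], [28, -5, 162, 0, 0, 0.6]]], "jaw": -0.45, "newtons": 25}}

```text
time: 11.05
position: [0.4447, 0.0339, 0.0349]
tool_rot: [[1.0, -0.004, -0.005], [-0.004, -1.0, 0.0], [-0.005, -0.0, -1.0]]
contact_force: [0.0, 0.5, 0.7]
width: 0.0695
grip_force: 0.0
```

{"name": "apply_moves", "arguments": {"targets": [[[0, 0, 0, 0, 0, 0], [0, 0, 0, 0, 0, 0], [0, 0, 0, 0, 0, 0], [0, 0, 0, 0, 0, 0], [0, 0, 0, 0, 0, 0], [0, 0, 0, 0, 0, 0]]], "jaw": 1}}

```text
time: 11.55
position: [0.4464, 0.0346, 0.0389]
tool_rot: [[1.0, -0.002, 0.003], [-0.002, -1.0, -0.0], [0.003, 0.0, -1.0]]
contact_force: [-0.8, -2.0, 8.9]
width: 0.0492
grip_force: 25.0
```

{"name": "apply_moves", "arguments": {"targets": [[[0, 0, -20, 0, 0, 0], [0, 0, -60, 0, 0, 0], [0, 0, -100, 0, 0, 0], [0, 0, -130, 0, 0, 0], [0, 0, -130, 0, 0, 0]]]}}

```text
time: 11.97
position: [0.4477, 0.0348, 0.1733]
tool_rot: [[1.0, -0.002, 0.01], [-0.002, -1.0, -0.001], [0.01, 0.001, -1.0]]
contact_force: [-0.1, -0.3, -0.5]
width: 0.0496
grip_force: 25.0
```

```bash
cat >> h.py <<'E'
def lane(x,z=.05): 
    y=np.radians(3.0); mid=np.array([.648,-.2585]); f=(.648-.4889)/np.cos(y)
    p=mid+(x-f)*np.array([np.cos(y),np.sin(y)]); return [*p,z]
E
python3 - <<'E'
from h import *
st()
for x in(.10,.155):
  for z in(.17,.05): go(lane(x,z),-87)
E
```

```text
t 11.97 p [0.4477 0.0348 0.1733] yaw -90.11 f [-0.0839 -0.3399 -0.5129] w 0.0496 g 24.99981790781021 q [-0.0697  0.2964  2.0284  0.0001  0.8071  1.503 ]
go [np.float64(0.5887629534754574), np.float64(-0.2616044820596375), 0.17] -87 [141.7 296.2   4.8] [ 0.  -0.6 -3.1]
go [np.float64(0.5887629534754574), np.float64(-0.2616044820596375), 0.05] -87 [140.5 296.1 124.8] [ 0.  -0.6 -3.1]
go [np.float64(0.643687577886959), np.float64(-0.2587260044662756), 0.17] -87 [196.6 293.2   5.4] [ 0.  -0.6 -3.1]
go [np.float64(0.643687577886959), np.float64(-0.2587260044662756), 0.05] -87 [195.4 293.1 125.4] [ 0.  -0.6 -3.1]
```

{"name": "apply_moves", "arguments": {"targets": [[[142, 296, 5, 0, -0.6, -3.1], [142, 296, 5, 0, -0.6, -3.1], [142, 296, 5, 0, -0.6, -3.1], [142, 296, 5, 0, -0.6, -3.1], [142, 296, 5, 0, -0.6, -3.1], [142, 296, 5, 0, -0.6, -3.1], [142, 296, 5, 0, -0.6, -3.1], [142, 296, 5, 0, -0.6, -3.1]]]}}

```text
time: 12.63
position: [0.5874, -0.2639, 0.1623]
tool_rot: [[0.999, 0.051, -0.01], [0.051, -0.999, -0.0], [-0.01, -0.0, -1.0]]
contact_force: [-0.5, -0.1, -0.8]
width: 0.0492
grip_force: 25.0
```

```bash
python3 - <<'E'
from h import *
st()
go(lane(.10,.08),-87); go(lane(.10,.052),-87)
E
```

```text
t 12.63 p [ 0.5874 -0.2639  0.1623] yaw -87.06 f [-0.5116 -0.0554 -0.8261] w 0.0492 g 25.000132620334625 q [-0.5225  0.5734  1.5595 -0.0064  1.0174  1.0004]
go [np.float64(0.5887629534754574), np.float64(-0.2616044820596375), 0.08] -87 [ 2.3 -2.2 82.2] [-0.   0.6 -0.1]
go [np.float64(0.5887629534754574), np.float64(-0.2616044820596375), 0.052] -87 [  2.6  -2.2 110.2] [-0.   0.6 -0.1]
```

{"name": "apply_moves", "arguments": {"targets": [[[0, 0, 40, 0, 0, 0], [0, 0, 80, 0, 0, 0], [0, 0, 85, 0, 0, 0], [0, 0, 85, 0, 0, 0], [0, 0, 85, 0, 0, 0]]]}}

```text
time: 13.05
position: [0.5866, -0.2615, 0.0789]
tool_rot: [[0.999, 0.052, -0.01], [0.052, -0.999, -0.001], [-0.01, 0.0, -1.0]]
contact_force: [0.3, -0.5, -0.7]
width: 0.0493
grip_force: 25.0
```

```bash
python3 - <<'E'
from h import *
st()
go(lane(.10,.052),-87)
E
```

```text
t 13.05 p [ 0.5866 -0.2615  0.0789] yaw -87.0 f [ 0.3438 -0.4987 -0.7401] w 0.0493 g 24.99988943338394 q [-0.5198  0.6687  1.6325 -0.0071  0.8484  1.0034]
go [np.float64(0.5887629534754574), np.float64(-0.2616044820596375), 0.052] -87 [ 2.4  0.3 26.9] [ 0.   0.6 -0. ]
```

{"name": "apply_moves", "arguments": {"targets": [[[0, 0, 10, 0, 0.5, 0], [0, 0, 18, 0, 0.5, 0], [0, 0, 24, 0, 0.5, 0], [0, 0, 28, 0, 0.5, 0], [0, 0, 28, 0, 0.5, 0], [0, 0, 28, 0, 0.5, 0]]]}}

```text
time: 13.55
position: [0.5863, -0.2616, 0.0505]
tool_rot: [[0.999, 0.052, -0.001], [0.052, -0.999, -0.0], [-0.001, 0.0, -1.0]]
contact_force: [0.2, 1.6, 2.8]
width: 0.0494
grip_force: 25.0
```

```bash
python3 - <<'E'
from h import *
st()
go(lane(.10,.05),-87)
E
```

```text
t 13.55 p [ 0.5863 -0.2616  0.0505] yaw -87.02 f [0.1919 1.5744 2.8175] w 0.0494 g 25.000471472740173 q [-0.5222  0.7034  1.6558 -0.0009  0.7827  0.9972]
go [np.float64(0.5887629534754574), np.float64(-0.2616044820596375), 0.05] -87 [2.5 0.2 0.5] [ 0.  0. -0.]
```

{"name": "apply_moves", "arguments": {"targets": [[[8, 0, -0.5, 0, 0, 0], [20, 0, -0.5, 0, 0, 0], [32, 0, -0.5, 0, 0, 0], [44, 0, -0.5, 0, 0, 0], [56, 0, -0.5, 0, 0, 0], [64, 0, -0.5, 0, 0, 0], [67, 0, -0.5, 0, 0, 0], [67, 0, -0.5, 0, 0, 0]]]}}

```text
time: 14.22
position: [0.6539, -0.2581, 0.0505]
tool_rot: [[0.999, 0.052, -0.0], [0.052, -0.999, -0.0], [-0.0, 0.0, -1.0]]
contact_force: [1.7, -0.1, 3.8]
width: 0.0492
grip_force: 25.0
```

{"name": "apply_moves", "arguments": {"targets": [[[0, 0, 0, 0, 0, 0], [0, 0, 0, 0, 0, 0], [0, 0, 0, 0, 0, 0]]], "jaw": -0.45}}

```text
time: 14.47
position: [0.6523, -0.258, 0.0497]
tool_rot: [[0.999, 0.052, -0.002], [0.052, -0.999, 0.001], [-0.002, -0.001, -1.0]]
contact_force: [-0.3, 0.3, 0.6]
width: 0.0642
grip_force: 0.0
```

{"name": "apply_moves", "arguments": {"targets": [[[0, 0, -30, 0, 0, 0], [0, 0, -70, 0, 0, 0], [0, 0, -120, 0, 0, 0], [-60, 0, -160, 0, 0, 0], [-100, 0, -200, 0, 0, 0], [-100, 0, -200, 0, 0, 0], [-100, 0, -200, 0, 0, 0]]]}}

```text
time: 15.05
position: [0.5506, -0.2638, 0.255]
tool_rot: [[0.999, 0.051, 0.002], [0.051, -0.999, -0.003], [0.002, 0.003, -1.0]]
contact_force: [-0.1, -0.4, 0.4]
width: 0.0691
grip_force: 0.0
```

```bash
python3 - <<'E'
from h import *
st()
save("wrist","w5.png",None,1.42)
mw,b=lids("wrist",.068);
lids("top");lids("scene",.05)
go([.425,.12,.25],-90); go([.425,.2,.25],-90)
E
```

```text
t 15.05 p [ 0.5506 -0.2638  0.255 ] yaw -87.09 f [-0.1184 -0.3878  0.3904] w 0.0691 g 0.0 q [-0.5545  0.4326  1.5461 -0.0012  1.1598  0.966 ]
wrist 0.77 px [276.5  92. ] r 25.5 at z 0.068 [ 0.651  -0.2589  0.068 ]
top 0.57 px [196.5 218. ] r 8.3 at z 0.056 [0.5375 0.2748 0.056 ]
scene 0.65 px [381.5 307.5] r 12.2 at z 0.05 [ 0.6561 -0.2538  0.05  ]
scene 0.57 px [222.5 204.5] r 9.7 at z 0.05 [0.4523 0.2016 0.05  ]
go [0.425, 0.12, 0.25] -90 [-108.5 -389.2   -0.5] [-0.1  0.2  3. ]
go [0.425, 0.2, 0.25] -90 [-104.3 -469.1   -0.4] [-0.1  0.2  3. ]
```

View pics/w5.png

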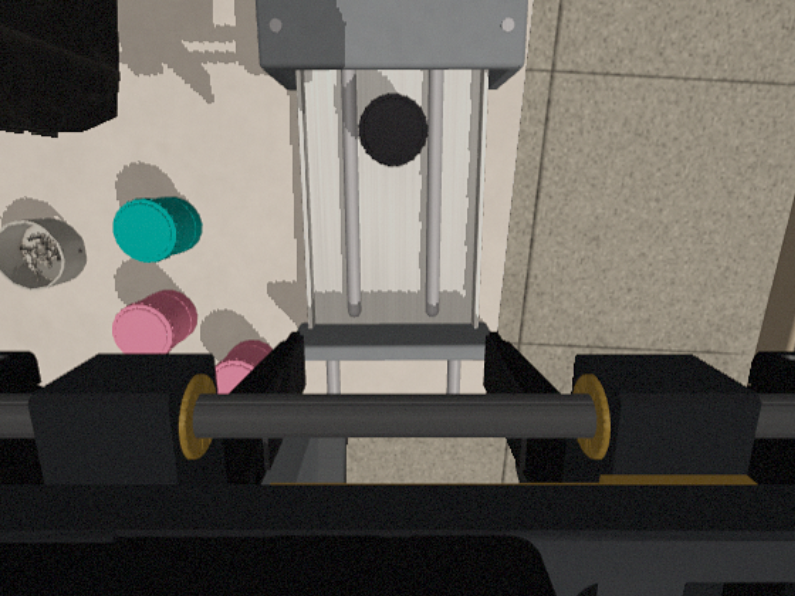

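The canister stands between the rails at native (277,92), short of the roof. Canister A seems to have been knocked, from top (192,227) to (197,218). Next, B.

{"name": "apply_moves", "arguments": {"targets": [[[-54, -235, 0, 0, 0, 0], [-54, -235, 0, 0, 0, 0], [-54, -235, 0, 0, 0, 0], [-54, -235, 0, 0, 0, 0], [-54, -235, 0, 0, 0, 0], [-54, -235, 0, 0, 0, 0]]]}}

```text
time: 15.9
position: [0.4861, -0.0288, 0.2493]
tool_rot: [[0.999, 0.053, -0.004], [0.053, -0.999, 0.001], [-0.004, -0.001, -1.0]]
contact_force: [1.0, 0.8, 0.7]
width: 0.0691
grip_force: 0.0
```

{"name": "apply_moves", "arguments": {"targets": [[[-54, -235, 30, 0, 0, 3], [-54, -235, 30, 0, 0, 3], [-54, -235, 30, 0, 0, 3], [-54, -235, 30, 0, 0, 3], [-54, -235, 30, 0, 0, 3], [-54, -235, 30, 0, 0, 3], [-54, -235, 30, 0, 0, 3], [-54, -235, 30, 0, 0, 3]]]}}

```text
time: 16.57
position: [0.4204, 0.2022, 0.2194]
tool_rot: [[1.0, 0.004, -0.004], [0.004, -1.0, -0.0], [-0.004, 0.0, -1.0]]
contact_force: [0.3, 0.1, -0.9]
width: 0.0686
grip_force: 0.0
```

```bash
python3 - <<'E'
from h import *
st()
save("wrist","w6.png",None,1.42)
lids("wrist"); lids("scene",.05); lids("top")
E
```

```text
t 16.57 p [0.4204 0.2022 0.2194] yaw -89.8 f [ 0.305   0.0656 -0.8692] w 0.0686 g 0.0 q [0.3061 0.2617 1.9237 0.0009 0.9598 1.8729]
wrist 0.97 px [532.  41.] r 36.5 at z 0.056 [ 0.5624 -0.0328  0.056 ]
wrist 0.92 px [196.5  67.5] r 31.3 at z 0.056 [0.5393 0.2764 0.056 ]
wrist 0.58 px [279.  159.5] r 25.1 at z 0.056 [0.4538 0.1992 0.056 ]
scene 0.89 px [222.5 204.5] r 9.4 at z 0.05 [0.4523 0.2016 0.05  ]
scene 0.77 px [381.  307.5] r 12.3 at z 0.05 [ 0.6551 -0.2534  0.05  ]
scene 0.61 px [243.5 180.5] r 9.6 at z 0.05 [0.5421 0.2794 0.05  ]
```

View pics/w6.png

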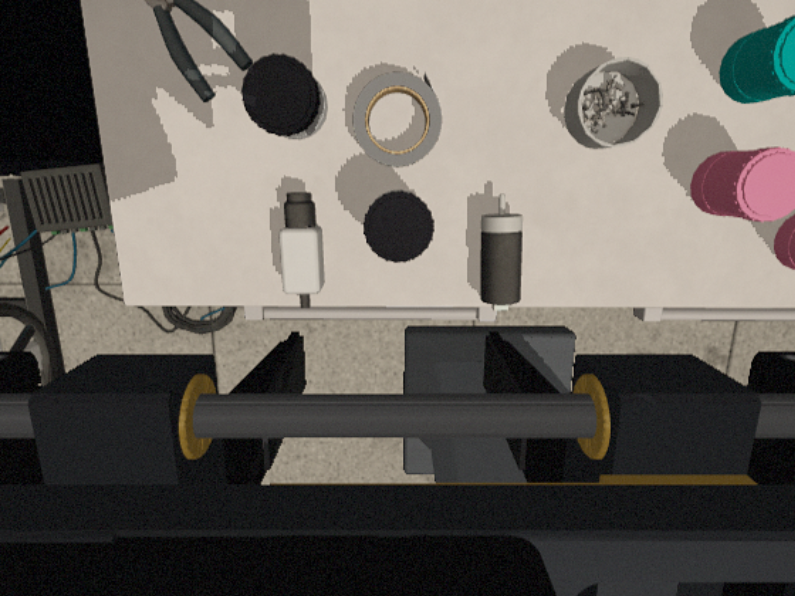

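B's lid is at (281,159) native → (0.4535, 0.198). A is at (198,66) → (0.539, 0.275) beside the cutters, so it was knocked there. Picking B.

{"name": "apply_moves", "arguments": {"targets": [[[33, 4, 40, 0, 0, 0.2], [33, 4, 80, 0, 0, 0.2], [33, 4, 120, 0, 0, 0.2], [33, 4, 155, 0, 0, 0.2], [33, 4, 175, 0, 0, 0.2], [33, 4, 182, 0, 0, 0.2], [33, 4, 182, 0, 0, 0.2]]]}}

```text
time: 17.5
position: [0.4533, 0.1959, 0.0373]
tool_rot: [[1.0, -0.005, -0.004], [-0.005, -1.0, -0.0], [-0.004, 0.0, -1.0]]
contact_force: [-0.2, -0.1, 0.7]
width: 0.0689
grip_force: 0.0
```

{"name": "apply_moves", "arguments": {"targets": [[[0, 0, 0, 0, 0, 0], [0, 0, 0, 0, 0, 0], [0, 0, 0, 0, 0, 0], [0, 0, 0, 0, 0, 0], [0, 0, 0, 0, 0, 0], [0, 0, 0, 0, 0, 0]]], "jaw": 1}}

```text
time: 18.0
position: [0.4544, 0.1968, 0.0399]
tool_rot: [[1.0, -0.004, 0.001], [-0.004, -1.0, 0.001], [0.001, -0.001, -1.0]]
contact_force: [-0.1, -0.9, 10.4]
width: 0.0495
grip_force: 25.0
```

{"name": "apply_moves", "arguments": {"targets": [[[0, 0, -20, 0, 0, 0], [0, 0, -60, 0, 0, 0], [0, 0, -100, 0, 0, 0], [0, 0, -130, 0, 0, 0], [0, 0, -130, 0, 0, 0], [0, 0, -130, 0, 0, 0]]]}}

```text
time: 18.5
position: [0.4543, 0.1967, 0.1703]
tool_rot: [[1.0, -0.004, 0.002], [-0.004, -1.0, 0.001], [0.002, -0.001, -1.0]]
contact_force: [-0.2, 0.3, -2.5]
width: 0.0498
grip_force: 25.0
```

```bash
python3 - <<'E'
from h import *
st()
go(lane(.09,.17),-87)
E
```

```text
t 18.5 p [0.4543 0.1967 0.1703] yaw -90.22 f [-0.1831  0.3167 -2.4699] w 0.0498 g 24.999495148658752 q [0.2747 0.3638 1.9254 0.001  0.8498 1.8487]
go [np.float64(0.5787766581279117), np.float64(-0.2621278416220669), 0.17] -87 [126.3 458.3  -0.1] [-0.1 -0.1 -3.2]
```

{"name": "apply_moves", "arguments": {"targets": [[[30, 228, 0, 0, 0, 0], [30, 228, 0, 0, 0, 0], [30, 228, 0, 0, 0, 0], [30, 228, 0, 0, 0, 0], [30, 228, 0, 0, 0, 0], [30, 228, 0, 0, 0, 0], [30, 228, 0, 0, 0, 0]]]}}

```text
time: 19.08
position: [0.4828, -0.0352, 0.167]
tool_rot: [[1.0, -0.008, -0.003], [-0.008, -1.0, 0.0], [-0.003, -0.0, -1.0]]
contact_force: [-1.0, 0.1, -1.3]
width: 0.0492
grip_force: 25.0
```

{"name": "apply_moves", "arguments": {"targets": [[[96, 230, 0, 0, 0, -3.2], [96, 230, 0, 0, 0, -3.2], [96, 230, 0, 0, 0, -3.2], [96, 230, 0, 0, 0, -3.2], [96, 230, 0, 0, 0, -3.2], [96, 230, 0, 0, 0, -3.2], [96, 230, 60, 0, 0, -3.2], [96, 230, 80, 0, 0, -3.2]]]}}

```text
time: 19.75
position: [0.5784, -0.2636, 0.0864]
tool_rot: [[0.999, 0.05, 0.0], [0.05, -0.999, -0.001], [0.0, 0.001, -1.0]]
contact_force: [0.2, 0.5, -2.0]
width: 0.0499
grip_force: 25.0
```

{"name": "apply_moves", "arguments": {"targets": [[[0, 0, 0, 0, 0, 0], [0, 0, 0, 0, 0, 0], [0, 0, 0, 0, 0, 0]]]}}

```text
time: 20.0
position: [0.5784, -0.2616, 0.0892]
tool_rot: [[0.999, 0.052, -0.001], [0.052, -0.999, 0.0], [-0.001, -0.0, -1.0]]
contact_force: [0.1, 0.6, -0.3]
width: 0.0495
grip_force: 25.0
```

```bash
python3 - <<'E'
from h import *
st()
go(lane(.09,.0505),-87)
E
```

```text
t 20.0 p [ 0.5784 -0.2616  0.0892] yaw -86.99 f [ 0.0773  0.6434 -0.3166] w 0.0495 g 24.99953806400299 q [-0.5284  0.6444  1.651  -0.0008  0.8472  0.9904]
go [np.float64(0.5787766581279117), np.float64(-0.2621278416220669), 0.0505] -87 [ 0.4  0.6 38.7] [-0.   0.1  0. ]
```

{"name": "apply_moves", "arguments": {"targets": [[[0, 0.5, 12, 0, 0, 0], [0, 0.5, 22, 0, 0, 0], [0, 0.5, 30, 0, 0, 0], [0, 0.5, 35, 0, 0, 0], [0, 0.5, 37.5, 0, 0, 0], [0, 0.5, 37.5, 0, 0, 0], [0, 0.5, 37.5, 0, 0, 0]]]}}

```text
time: 20.58
position: [0.578, -0.2624, 0.0516]
tool_rot: [[0.999, 0.052, -0.001], [0.052, -0.999, -0.0], [-0.001, 0.0, -1.0]]
contact_force: [-2.2, 2.9, 8.6]
width: 0.0494
grip_force: 25.0
```

{"name": "apply_moves", "arguments": {"targets": [[[4, -0.4, -0.8, 0, 0, 0], [14, -0.4, -0.8, 0, 0, 0], [24, -0.4, -0.8, 0, 0, 0], [32, -0.4, -0.8, 0, 0, 0], [40, -0.4, -0.8, 0, 0, 0], [48, -0.4, -0.8, 0, 0, 0], [56, -0.4, -0.8, 0, 0, 0], [63, -0.4, -0.8, 0, 0, 0]]]}}

```text
time: 21.25
position: [0.6419, -0.2588, 0.0516]
tool_rot: [[0.999, 0.052, -0.001], [0.052, -0.999, -0.0], [-0.001, 0.0, -1.0]]
contact_force: [-3.0, 0.1, 4.6]
width: 0.0499
grip_force: 25.0
```

{"name": "apply_moves", "arguments": {"targets": [[[5, 0, 0, 0, 0, 0], [9, 0, 0, 0, 0, 0], [12, 0, 0, 0, 0, 0], [13, 0, 0, 0, 0, 0], [13, 0, 0, 0, 0, 0]]]}}

```text
time: 21.67
position: [0.6548, -0.2581, 0.0516]
tool_rot: [[0.999, 0.052, -0.001], [0.052, -0.999, -0.0], [-0.001, 0.0, -1.0]]
contact_force: [-0.8, 0.5, 5.1]
width: 0.0494
grip_force: 25.0
```

{"name": "apply_moves", "arguments": {"targets": [[[0, 0, 0, 0, 0, 0], [0, 0, 0, 0, 0, 0], [0, 0, 0, 0, 0, 0]]], "jaw": -0.45}}

```text
time: 21.92
position: [0.6539, -0.258, 0.0509]
tool_rot: [[0.999, 0.052, -0.002], [0.052, -0.999, 0.0], [-0.002, -0.001, -1.0]]
contact_force: [-0.4, 0.3, -0.6]
width: 0.0639
grip_force: 0.0
```

{"name": "apply_moves", "arguments": {"targets": [[[0, 0, -30, 0, 0, 0], [0, 0, -70, 0, 0, 0], [0, 0, -120, 0, 0, 0], [-60, 0, -160, 0, 0, 0], [-100, 0, -200, 0, 0, 0], [-100, 0, -200, 0, 0, 0], [-100, 0, -200, 0, 0, 0]]]}}

```text
time: 22.5
position: [0.552, -0.2639, 0.2563]
tool_rot: [[0.999, 0.051, 0.002], [0.051, -0.999, -0.003], [0.002, 0.003, -1.0]]
contact_force: [-0.4, -0.2, 1.1]
width: 0.0689
grip_force: 0.0
```

```bash
python3 - <<'E'
from h import *
st()
save("wrist","w7.png",None,1.42)
lids("wrist",.068); lids("top");lids("scene",.05)
E
```

```text
t 22.5 p [ 0.552  -0.2639  0.2563] yaw -87.08 f [-0.4196 -0.1529  1.0954] w 0.0689 g 0.0 q [-0.5534  0.4334  1.5412 -0.0012  1.1637  0.9669]
wrist 0.91 px [276.  60.] r 22.0 at z 0.068 [ 0.6827 -0.2569  0.068 ]
wrist 0.89 px [276.   90.5] r 27.5 at z 0.068 [ 0.6539 -0.2584  0.068 ]
top 0.84 px [196.5 218. ] r 8.3 at z 0.056 [0.5375 0.2748 0.056 ]
scene 0.89 px [382.5 306.5] r 13.0 at z 0.05 [ 0.6596 -0.2525  0.05  ]
scene 0.79 px [397.5 303. ] r 13.6 at z 0.05 [ 0.6945 -0.2583  0.05  ]
scene 0.76 px [244.  180.5] r 10.2 at z 0.05 [0.5434 0.2789 0.05  ]
```

View pics/w7.png

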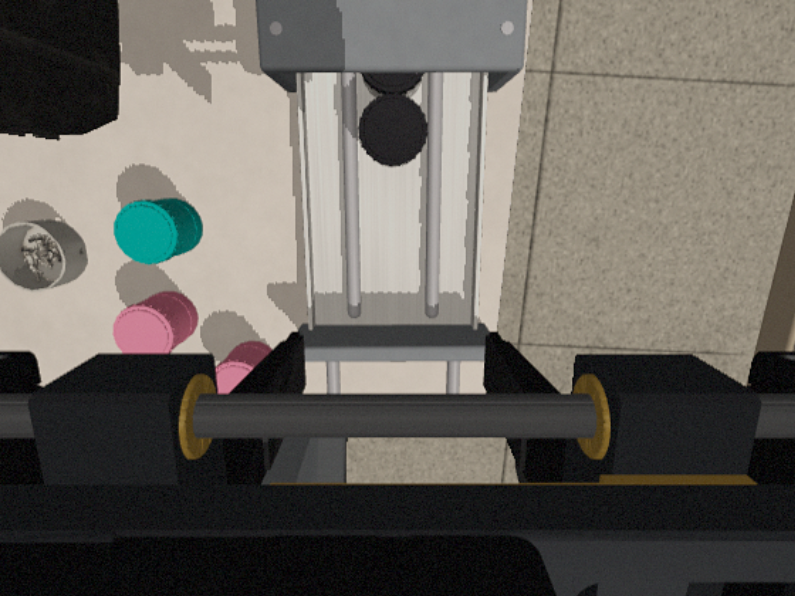

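The row now has two canisters, the rear one partly under the roof. Now A.

{"name": "apply_moves", "arguments": {"targets": [[[-11, -271, 0, 0, 0, 0], [-11, -271, 0, 0, 0, 0], [-11, -271, 0, 0, 0, 0], [-11, -271, 0, 0, 0, 0], [-11, -271, 0, 0, 0, 0], [-11, -271, 0, 0, 0, 0], [-11, -271, 0, 0, 0, 0]]]}}

```text
time: 23.43
position: [0.5286, 0.0106, 0.2506]
tool_rot: [[0.999, 0.054, -0.004], [0.054, -0.999, 0.001], [-0.004, -0.001, -1.0]]
contact_force: [0.4, 0.1, -0.6]
width: 0.0692
grip_force: 0.0
```

{"name": "apply_moves", "arguments": {"targets": [[[-11, -271, 30, 0, 0, 3], [-11, -271, 30, 0, 0, 3], [-11, -271, 30, 0, 0, 3], [-11, -271, 30, 0, 0, 3], [-11, -271, 30, 0, 0, 3], [-11, -271, 30, 0, 0, 3], [-11, -271, 30, 0, 0, 3], [-11, -271, 30, 0, 0, 3]]]}}

```text
time: 24.1
position: [0.5031, 0.2812, 0.2196]
tool_rot: [[1.0, 0.004, -0.004], [0.004, -1.0, -0.0], [-0.004, 0.0, -1.0]]
contact_force: [0.5, 0.6, 0.0]
width: 0.0692
grip_force: 0.0
```

```bash
python3 - <<'E'
from h import *
st()
save("wrist","w8.png",None,1.42)
m,o=lids("wrist"); lids("scene",.05)
for c,p in o: go([p[0],p[1],.0375],-90)
E
```

```text
t 24.1 p [0.5031 0.2812 0.2196] yaw -89.78 f [0.4633 0.5838 0.0336] w 0.0692 g 0.0 q [0.3943 0.4181 1.6724 0.0018 1.0551 1.9604]
wrist 0.68 px [278.  154.5] r 25.1 at z 0.056 [0.5411 0.2783 0.056 ]
scene 0.83 px [244. 180.] r 9.5 at z 0.05 [0.5443 0.2811 0.05  ]
scene 0.68 px [397. 303.] r 13.6 at z 0.05 [ 0.6935 -0.2578  0.05  ]
scene 0.65 px [383.  306.5] r 13.3 at z 0.05 [ 0.6605 -0.253   0.05  ]
scene 0.44 px [250.5 176. ] r 10.1 at z 0.05 [0.5687 0.2917 0.05  ]
go [np.float64(0.5411462415807186), np.float64(0.27829875011987754), 0.0375] -90 [ 37.2  -2.4 183.7] [ 0.   0.1 -0.1]
```

View pics/w8.png

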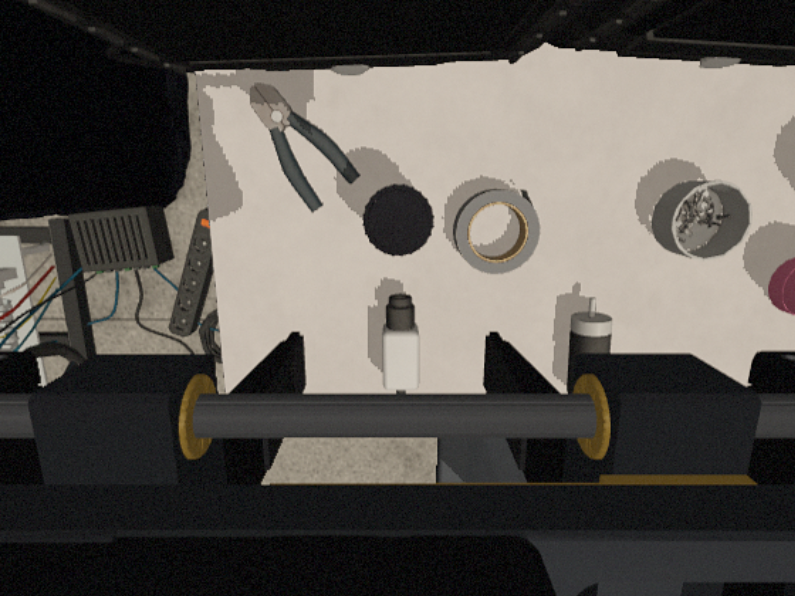

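{"name": "apply_moves", "arguments": {"targets": [[[37, -1, 40, 0, 0, 0], [37, -1, 80, 0, 0, 0], [37, -1, 120, 0, 0, 0], [37, -1, 155, 0, 0, 0], [37, -1, 175, 0, 0, 0], [37, -1, 183, 0, 0, 0], [37, -1, 183, 0, 0, 0]]]}}

```text
time: 24.93
position: [0.5405, 0.2766, 0.0372]
tool_rot: [[1.0, -0.002, -0.004], [-0.002, -1.0, -0.001], [-0.004, 0.001, -1.0]]
contact_force: [0.0, 0.0, -0.2]
width: 0.069
grip_force: 0.0
```

{"name": "apply_moves", "arguments": {"targets": [[[0, 0, 0, 0, 0, 0], [0, 0, 0, 0, 0, 0], [0, 0, 0, 0, 0, 0], [0, 0, 0, 0, 0, 0], [0, 0, 0, 0, 0, 0], [0, 0, 0, 0, 0, 0]]], "jaw": 1}}

```text
time: 25.43
position: [0.5415, 0.2781, 0.0403]
tool_rot: [[1.0, -0.0, 0.001], [-0.0, -1.0, 0.001], [0.001, -0.001, -1.0]]
contact_force: [-0.9, -0.3, 7.1]
width: 0.0494
grip_force: 25.0
```

{"name": "apply_moves", "arguments": {"targets": [[[0, 0, -20, 0, 0, 0], [0, 0, -60, 0, 0, 0], [0, 0, -100, 0, 0, 0], [0, 0, -130, 0, 0, 0], [0, 0, -130, 0, 0, 0], [0, 0, -130, 0, 0, 0]]]}}

```text
time: 25.93
position: [0.5414, 0.278, 0.1707]
tool_rot: [[1.0, -0.0, 0.002], [-0.0, -1.0, 0.002], [0.002, -0.002, -1.0]]
contact_force: [-0.0, -0.1, -2.3]
width: 0.0493
grip_force: 25.0
```

```bash
python3 - <<'E'
from h import *
st()
go([.52,0,.17]); go(lane(.09,.17),-87)
E
```

```text
t 25.93 p [0.5414 0.278  0.1707] yaw -90.02 f [-0.0021 -0.1011 -2.2631] w 0.0493 g 24.999440610408783 q [0.3655 0.5124 1.6518 0.0011 0.9749 1.9361]
go [0.52, 0, 0.17] None [-21.3 278.    0.2] [0. 0. 0.]
go [np.float64(0.5787766581279117), np.float64(-0.2621278416220669), 0.17] -87 [ 37.6 540.1  -0.1] [-0.1 -0.1 -3. ]
```

{"name": "apply_moves", "arguments": {"targets": [[[-21, 278, 0, 0, 0, 0], [-21, 278, 0, 0, 0, 0], [-21, 278, 0, 0, 0, 0], [-21, 278, 0, 0, 0, 0], [-21, 278, 0, 0, 0, 0], [-21, 278, 0, 0, 0, 0], [-21, 278, 0, 0, 0, 0], [-21, 278, 0, 0, 0, 0]]]}}

```text
time: 26.6
position: [0.5188, -0.0044, 0.1673]
tool_rot: [[1.0, -0.004, -0.004], [-0.004, -1.0, -0.0], [-0.004, 0.0, -1.0]]
contact_force: [0.0, 0.3, -0.9]
width: 0.0495
grip_force: 25.0
```

{"name": "apply_moves", "arguments": {"targets": [[[59, 262, 0, 0, 0, -3.1], [59, 262, 0, 0, 0, -3.1], [59, 262, 0, 0, 0, -3.1], [59, 262, 0, 0, 0, -3.1], [59, 262, 0, 0, 0, -3.1], [59, 262, 0, 0, 0, -3.1], [59, 262, 40, 0, 0, -3.1], [59, 262, 80, 0, 0, -3.1]]]}}

```text
time: 27.27
position: [0.5798, -0.2662, 0.0884]
tool_rot: [[0.999, 0.05, 0.002], [0.05, -0.999, -0.002], [0.002, 0.003, -1.0]]
contact_force: [0.0, -0.0, -1.4]
width: 0.0498
grip_force: 25.0
```

{"name": "apply_moves", "arguments": {"targets": [[[0, 0, 0, 0, 0, 0], [0, 0, 0, 0, 0, 0], [0, 0, 0, 0, 0, 0]]]}}

```text
time: 27.52
position: [0.579, -0.2616, 0.09]
tool_rot: [[0.999, 0.054, -0.002], [0.054, -0.999, 0.0], [-0.002, -0.0, -1.0]]
contact_force: [1.0, 0.5, -0.4]
width: 0.0493
grip_force: 25.0
```

```bash
python3 - <<'E'
from h import *
st()
go(lane(.09,.0522),-87)
E
```

```text
t 27.52 p [ 0.579  -0.2616  0.09  ] yaw -86.88 f [ 0.9876  0.5082 -0.3627] w 0.0493 g 24.99949961900711 q [-0.528   0.6442  1.6487 -0.0007  0.8502  0.9889]
go [np.float64(0.5787766581279117), np.float64(-0.2621278416220669), 0.0522] -87 [-0.2  0.6 37.8] [-0.   0.1  0.1]
```

{"name": "apply_moves", "arguments": {"targets": [[[0, 0, 12, 0, 0, 0], [0, 0, 22, 0, 0, 0], [0, 0, 30, 0, 0, 0], [0, 0, 35, 0, 0, 0], [0, 0, 37.5, 0, 0, 0], [0, 0, 37.5, 0, 0, 0], [0, 0, 37.5, 0, 0, 0]]]}}

```text
time: 28.1
position: [0.5787, -0.2621, 0.0522]
tool_rot: [[0.999, 0.054, -0.001], [0.054, -0.999, -0.0], [-0.001, -0.0, -1.0]]
contact_force: [-2.6, 2.2, 6.4]
width: 0.0495
grip_force: 25.0
```

{"name": "apply_moves", "arguments": {"targets": [[[4, 0, -0.6, 0, 0, 0], [14, 0, -0.6, 0, 0, 0], [24, 0, -0.6, 0, 0, 0], [32, 0, -0.6, 0, 0, 0], [40, 0, -0.6, 0, 0, 0], [48, 0, -0.6, 0, 0, 0], [55, 0, -0.6, 0, 0, 0], [60, 0, -0.6, 0, 0, 0]]]}}

```text
time: 28.77
position: [0.6397, -0.2589, 0.0523]
tool_rot: [[0.999, 0.054, -0.001], [0.054, -0.999, -0.0], [-0.001, 0.0, -1.0]]
contact_force: [-4.0, -0.2, 5.5]
width: 0.0491
grip_force: 25.0
```

{"name": "apply_moves", "arguments": {"targets": [[[3, 0, 0, 0, 0, 0], [5, 0, 0, 0, 0, 0], [7, 0, 0, 0, 0, 0], [7, 0, 0, 0, 0, 0]]]}}

```text
time: 29.1
position: [0.6465, -0.2585, 0.0523]
tool_rot: [[0.999, 0.054, -0.001], [0.054, -0.999, -0.0], [-0.001, 0.0, -1.0]]
contact_force: [-0.3, 0.4, 5.1]
width: 0.0493
grip_force: 25.0
```

{"name": "apply_moves", "arguments": {"targets": [[[1, 0, 0, 0, 0, 0], [2, 0, 0, 0, 0, 0], [2, 0, 0, 0, 0, 0]]]}}

```text
time: 29.35
position: [0.6481, -0.2585, 0.0522]
tool_rot: [[0.999, 0.054, -0.001], [0.054, -0.999, -0.0], [-0.001, -0.0, -1.0]]
contact_force: [-2.6, 0.2, 5.9]
width: 0.0493
grip_force: 25.0
```

{"name": "apply_moves", "arguments": {"targets": [[[1, 0, 0, 0, 0, 0], [2, 0, 0, 0, 0, 0], [2, 0, 0, 0, 0, 0]]]}}

```text
time: 29.6
position: [0.6501, -0.2584, 0.0522]
tool_rot: [[0.999, 0.054, -0.001], [0.054, -0.999, -0.0], [-0.001, -0.0, -1.0]]
contact_force: [-1.9, -0.1, 5.2]
width: 0.0491
grip_force: 25.0
```

{"name": "apply_moves", "arguments": {"targets": [[[1, 0, 0, 0, 0, 0], [1, 0, 0, 0, 0, 0]]]}}

```text
time: 29.77
position: [0.6504, -0.2584, 0.0523]
tool_rot: [[0.999, 0.054, -0.003], [0.054, -0.999, 0.0], [-0.003, -0.0, -1.0]]
contact_force: [-5.7, 0.3, 7.4]
width: 0.0495
grip_force: 25.0
```

{"name": "apply_moves", "arguments": {"targets": [[[1, 0, 0, 0, 0, 0], [1, 0, 0, 0, 0, 0]]]}}

```text
time: 29.93
position: [0.6507, -0.2583, 0.0522]
tool_rot: [[0.999, 0.054, -0.005], [0.054, -0.999, 0.001], [-0.005, -0.001, -1.0]]
contact_force: [-10.3, -0.3, 9.2]
width: 0.0496
grip_force: 25.0
```

{"name": "apply_moves", "arguments": {"targets": [[[1, 0, 0, 0, 0, 0], [1, 0, 0, 0, 0, 0]]]}}

```text
time: 30.1
position: [0.6514, -0.2583, 0.0523]
tool_rot: [[0.999, 0.054, -0.005], [0.054, -0.999, 0.001], [-0.005, -0.001, -1.0]]
contact_force: [-11.5, -0.7, 9.8]
width: 0.0494
grip_force: 25.0
```

{"name": "apply_moves", "arguments": {"targets": [[[-1.5, 0, -0.5, 0, 0, 0], [-1.5, 0, -0.5, 0, 0, 0]]]}}

```text
time: 30.27
position: [0.6512, -0.2583, 0.0523]
tool_rot: [[0.999, 0.054, -0.002], [0.054, -0.999, 0.0], [-0.002, -0.0, -1.0]]
contact_force: [-0.5, 0.2, 1.4]
width: 0.0496
grip_force: 25.0
```

{"name": "apply_moves", "arguments": {"targets": [[[0, 0, 0, 0, 0, 0], [0, 0, 0, 0, 0, 0], [0, 0, 0, 0, 0, 0]]], "jaw": -0.45}}

```text
time: 30.52
position: [0.6512, -0.2582, 0.0522]
tool_rot: [[0.999, 0.054, -0.002], [0.054, -0.999, 0.0], [-0.002, -0.0, -1.0]]
contact_force: [-0.3, 0.4, -0.1]
width: 0.0643
grip_force: 0.0
```

{"name": "apply_moves", "arguments": {"targets": [[[0, 0, -30, 0, 0, 0], [0, 0, -70, 0, 0, 0], [-25, 0, -70, 0, 0, 0], [-55, 0, -70, 0, 0, 0], [-55, 0, -70, 0, 0, 0], [-55, 0, -70, 0, 0, 0]]]}}

```text
time: 31.02
position: [0.5955, -0.2615, 0.1231]
tool_rot: [[0.999, 0.053, -0.001], [0.053, -0.999, 0.0], [-0.001, -0.0, -1.0]]
contact_force: [1.1, -0.1, 0.0]
width: 0.0691
grip_force: 0.0
```

{"name": "apply_moves", "arguments": {"targets": [[[0, 0, 0, 0, 0, 0], [0, 0, 20, 0, 0, 0], [0, 0, 40, 0, 0, 0], [0, 0, 60, 0, 0, 0], [0, 0, 80, 0, 0, 0], [0, 0, 88, 0, 0, 0], [0, 0, 88, 0, 0, 0], [0, 0, 88, 0, 0, 0]]], "jaw": 1}}

```text
time: 31.68
position: [0.5965, -0.2613, 0.0345]
tool_rot: [[0.999, 0.054, -0.002], [0.054, -0.999, 0.0], [-0.002, -0.0, -1.0]]
contact_force: [-0.1, 0.2, -0.7]
width: 0.0209
grip_force: 0.0
```

```bash
python3 -c "
from h import *
st()"
```

```text
t 31.68 p [ 0.5965 -0.2613  0.0345] yaw -86.92 f [-0.0577  0.1951 -0.6539] w 0.0209 g 0.0 q [-0.514   0.7354  1.6377 -0.0008  0.7703  1.0036]
```

{"name": "apply_moves", "arguments": {"targets": [[[0, 0, 0, 0, 0, 0], [0, 0, 0, 0, 0, 0], [5, 0, 0, 0, 0, 0], [10, 0, 0, 0, 0, 0], [14, 0, 0, 0, 0, 0], [16, 0, 0, 0, 0, 0], [17, 0, 0, 0, 0, 0], [18, 0, 0, 0, 0, 0]]]}}

```text
time: 32.35
position: [0.6134, -0.2602, 0.0345]
tool_rot: [[0.999, 0.054, -0.003], [0.054, -0.999, 0.001], [-0.003, -0.001, -1.0]]
contact_force: [-8.3, -0.7, 5.6]
width: 0.0002
grip_force: 4.2
```

{"name": "apply_moves", "arguments": {"targets": [[[1, 0, 0, 0, 0, 0], [2, 0, 0, 0, 0, 0], [2, 0, 0, 0, 0, 0]]]}}

```text
time: 32.6
position: [0.6142, -0.2601, 0.0345]
tool_rot: [[0.999, 0.054, -0.005], [0.054, -0.999, 0.001], [-0.005, -0.002, -1.0]]
contact_force: [-10.0, -1.0, 7.4]
width: 0.0002
grip_force: 5.2
```

{"name": "apply_moves", "arguments": {"targets": [[[1, 0, 0, 0, 0, 0], [1, 0, 0, 0, 0, 0]]]}}

```text
time: 32.77
position: [0.6151, -0.2601, 0.0346]
tool_rot: [[0.999, 0.054, -0.006], [0.054, -0.999, 0.001], [-0.006, -0.002, -1.0]]
contact_force: [-10.7, -0.4, 7.5]
width: 0.0006
grip_force: 5.5
```

{"name": "apply_moves", "arguments": {"targets": [[[-3, 0, 0, 0, 0, 0], [-10, 0, 0, 0, 0, 0], [-20, 0, -10, 0, 0, 0], [-30, 0, -45, 0, 0, 0], [-50, 0, -80, 0, 0, 0], [-80, 0, -110, 0, 0, 0], [-100, 0, -140, 0, 0, 0], [-100, 0, -170, 0, 0, 0]]]}}

```text
time: 33.43
position: [0.5135, -0.2652, 0.2068]
tool_rot: [[0.999, 0.052, -0.003], [0.052, -0.999, 0.001], [-0.003, -0.001, -1.0]]
contact_force: [1.1, -0.2, 0.6]
width: -0.0001
grip_force: 0.0
```

```bash
python3 - <<'E'
from h import *
st(); snapshot("wrist")
save("wrist","w9.png",None,1.42); st()
m,o=lids("wrist",.068)
f=1.42
E
```

```text
t 33.43 p [ 0.5135 -0.2652  0.2068] yaw -87.0 f [ 1.1441 -0.162   0.6003] w -0.0001 g 0.0 q [-0.5906  0.4332  1.6847 -0.0011  1.0264  0.9284]
t 33.53 p [ 0.5176 -0.2665  0.2103] yaw -86.98 f [ 1.0441  1.3667 -1.0572] w 0.0006 g 0.0 q [-0.5887  0.4318  1.6766 -0.0007  1.0262  0.9298]
wrist 0.89 px [274.5  11. ] r 25.7 at z 0.068 [ 0.6785 -0.2567  0.068 ]
wrist 0.6 px [275.5  46.5] r 33.1 at z 0.068 [ 0.651  -0.2589  0.068 ]
```

View pics/w9.png

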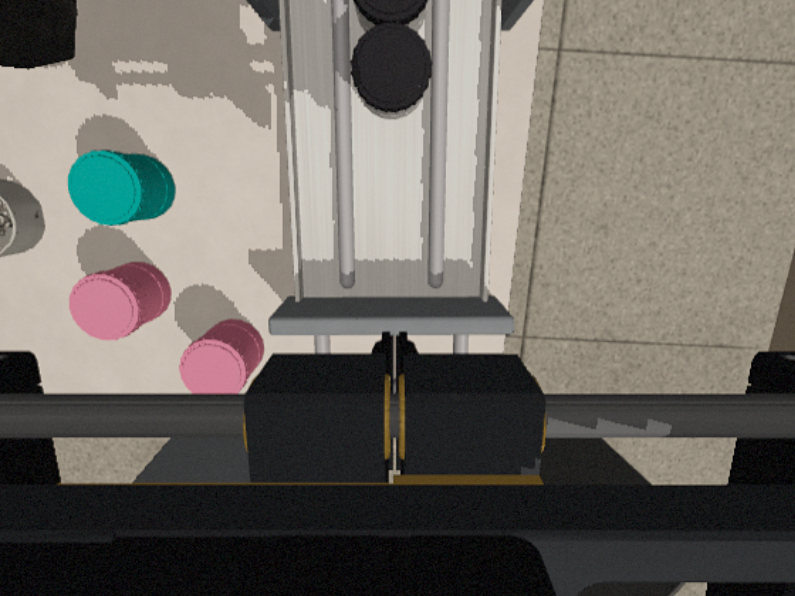

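The row stands tight against the rear, with the front lid at (275,46) native between the rails. Now I'll push the bar handle in with shut fingers.

```bash
python3 - <<'E'
from h import *
m=cam("wrist");f=1.42
print("inner top edge",atz(m,391/f,298/f,.07),"outer",atz(m,391/f,318/f,.07))
st(); p=lane(-.097,.2); go(p,-87); p[2]=.047; go(p,-87)
E
```

```text
inner top edge [ 0.5057 -0.2647  0.07  ] outer [ 0.4917 -0.2654  0.07  ]
t 33.63 p [ 0.517  -0.2656  0.2058] yaw -86.95 f [ 0.9937  0.4001 -0.3868] w 0.0002 g 0.0 q [-0.5879  0.4376  1.6801 -0.0008  1.0233  0.93  ]
go [np.float64(0.3920329351288063), np.float64(-0.27191466543949744), 0.2] -87 [-125.1   -0.4    5.8] [ 0.1 -0.   0.1]
go [np.float64(0.3920329351288063), np.float64(-0.27191466543949744), 0.047] -87 [-125.1   -0.5  158.8] [ 0.1 -0.   0.1]
```

```bash
python3 - <<'E'
from h import *
m=cam("wrist");f=1.42
w={**m,"extrinsics":np.load("w3.npz")["E"]}
for r in(268,281,295): print("w3 row",r,atz(w,400/f,r/f,.07))
for z in(.07,):
  for x in(0,-.014): 
    P=lane(x,z); print(x,"pred now row",proj(m,P)*f,"pred w3",proj(w,P)*f)
P=lane(-.056,.06); print("bar now",proj(m,P)*f,"w3",proj(w,P)*f)
c={n:cam(n) for n in("scene","top")}
for n in c:
    snapshot(n)
    for r in regions_of(n,"handle")[:1]:
        ys,xs=np.nonzero(r["pixels"]);print(n,r["conf"],r["location"],xs.min(),xs.max(),ys.min(),ys.max(), "pred bar",proj(c[n],lane(-.056,.06)))
        np.save(n+"h.npy",r["pixels"])
E
```

```text
w3 row 268 [ 0.4983 -0.2668  0.07  ]
w3 row 281 [ 0.488  -0.2672  0.07  ]
w3 row 295 [ 0.4767 -0.2678  0.07  ]
0 pred now row [392.8677 322.0525] pred w3 [399.5294 279.8266]
-0.014 pred now row [392.8656 341.5675] pred w3 [399.626  297.2252]
bar now [392.8699 391.4272] w3 [399.7551 343.2616]
scene 0.73 [336.5, 342.7] 278 422 287 391 pred bar [290.3927 350.7917]
top 0.95 [212.9, 381.9] 358 427 163 258 pred bar [399.5471 256.5375]
```

{"name": "apply_moves", "arguments": {"targets": [[[-40, 0, 0, 0, 0, 0], [-80, 0, 0, 0, 0, 0], [-125, 0, 0, 0, 0, 0], [-125, 0, 40, 0, 0, 0], [-125, 0, 80, 0, 0, 0], [-125, 0, 120, 0, 0, 0], [-125, 0, 150, 0, 0, 0], [-125, 0, 159, 0, 0, 0]]]}}

```text
time: 34.5
position: [0.3906, -0.2707, 0.0417]
tool_rot: [[0.999, 0.053, -0.007], [0.053, -0.999, 0.005], [-0.007, -0.005, -1.0]]
contact_force: [-0.8, 0.4, -0.0]
width: 0.0007
grip_force: 0.0
```

{"name": "apply_moves", "arguments": {"targets": [[[0, 0, 0, 0, 0, 0], [5, 0, 0, 0, 0, 0], [12, 0, 0, 0, 0, 0], [18, 0, 0, 0, 0, 0], [22, 0, 0, 0, 0, 0], [25, 0, 0, 0, 0, 0], [27, 0, 0, 0, 0, 0], [28, 0, 0, 0, 0, 0]]]}}

```text
time: 35.17
position: [0.4194, -0.2705, 0.0464]
tool_rot: [[0.999, 0.054, -0.004], [0.054, -0.999, 0.001], [-0.004, -0.001, -1.0]]
contact_force: [-12.4, -4.5, 9.0]
width: 0.0004
grip_force: 6.1
```

{"name": "apply_moves", "arguments": {"targets": [[[1, 0, 0, 0, 0, 0], [2, 0, 0, 0, 0, 0], [3, 0, 0, 0, 0, 0], [4, 0, 0, 0, 0, 0], [5, 0, 0, 0, 0, 0], [6, 0, 0, 0, 0, 0], [7, 0, 0, 0, 0, 0], [8, 0, 0, 0, 0, 0]]]}}

```text
time: 35.83
position: [0.4268, -0.2701, 0.0464]
tool_rot: [[0.999, 0.054, -0.004], [0.054, -0.999, 0.001], [-0.004, -0.001, -1.0]]
contact_force: [-11.8, -2.9, 9.7]
width: 0.0005
grip_force: 6.1
```

{"name": "apply_moves", "arguments": {"targets": [[[2, 0, 0, 0, 0, 0], [5, 0, 0, 0, 0, 0], [9, 0, 0, 0, 0, 0], [14, 0, 0, 0, 0, 0], [19, 0, 0, 0, 0, 0], [24, 0, 0, 0, 0, 0], [29, 0, 0, 0, 0, 0], [34, 0, 0, 0, 0, 0]]]}}

```text
time: 36.5
position: [0.4608, -0.2681, 0.0463]
tool_rot: [[0.999, 0.054, -0.005], [0.054, -0.999, 0.001], [-0.005, -0.002, -1.0]]
contact_force: [-12.5, -1.8, 9.0]
width: 0.0011
grip_force: 6.3
```

{"name": "apply_moves", "arguments": {"targets": [[[5, 0, 0, 0, 0, 0], [10, 0, 0, 0, 0, 0], [15, 0, 0, 0, 0, 0], [20, 0, 0, 0, 0, 0], [25, 0, 0, 0, 0, 0], [30, 0, 0, 0, 0, 0], [35, 0, 0, 0, 0, 0], [40, 0, 0, 0, 0, 0]]]}}

```text
time: 37.17
position: [0.5005, -0.266, 0.0463]
tool_rot: [[0.999, 0.054, -0.005], [0.054, -0.999, 0.001], [-0.005, -0.002, -1.0]]
contact_force: [-12.7, -0.9, 8.5]
width: 0.0003
grip_force: 6.3
```

{"name": "apply_moves", "arguments": {"targets": [[[5, 0, 0, 0, 0, 0], [10, 0, 0, 0, 0, 0], [15, 0, 0, 0, 0, 0], [20, 0, 0, 0, 0, 0], [25, 0, 0, 0, 0, 0], [30, 0, 0, 0, 0, 0], [35, 0, 0, 0, 0, 0], [40, 0, 0, 0, 0, 0]]]}}

```text
time: 37.83
position: [0.5404, -0.2638, 0.0462]
tool_rot: [[0.999, 0.054, -0.005], [0.054, -0.999, 0.001], [-0.005, -0.002, -1.0]]
contact_force: [-12.8, -1.7, 8.7]
width: 0.0004
grip_force: 6.3
```

{"name": "apply_moves", "arguments": {"targets": [[[5, 0, 0, 0, 0, 0], [10, 0, 0, 0, 0, 0], [15, 0, 0, 0, 0, 0], [20, 0, 0, 0, 0, 0], [25, 0, 0, 0, 0, 0], [30, 0, 0, 0, 0, 0], [34, 0, 0, 0, 0, 0], [37, 0, 0, 0, 0, 0]]]}}

```text
time: 38.5
position: [0.5774, -0.2618, 0.0461]
tool_rot: [[0.999, 0.054, -0.006], [0.054, -0.999, 0.001], [-0.006, -0.002, -1.0]]
contact_force: [-13.1, -1.2, 9.0]
width: 0.0008
grip_force: 6.2
```

{"name": "apply_moves", "arguments": {"targets": [[[3, 0, 0, 0, 0, 0], [6, 0, 0, 0, 0, 0], [9, 0, 0, 0, 0, 0], [12, 0, 0, 0, 0, 0], [15, 0, 0, 0, 0, 0], [18, 0, 0, 0, 0, 0], [21, 0, 0, 0, 0, 0], [24, 0, 0, 0, 0, 0]]]}}

```text
time: 39.17
position: [0.6011, -0.2606, 0.0461]
tool_rot: [[0.999, 0.054, -0.006], [0.054, -0.999, 0.001], [-0.006, -0.002, -1.0]]
contact_force: [-12.9, 0.4, 9.3]
width: 0.0004
grip_force: 6.2
```

{"name": "apply_moves", "arguments": {"targets": [[[2, 0, 0, 0, 0, 0], [4, 0, 0, 0, 0, 0], [6, 0, 0, 0, 0, 0], [8, 0, 0, 0, 0, 0], [10, 0, 0, 0, 0, 0], [12, 0, 0, 0, 0, 0]]]}}

```text
time: 39.67
position: [0.6131, -0.2599, 0.0461]
tool_rot: [[0.999, 0.054, -0.006], [0.054, -0.999, 0.001], [-0.006, -0.002, -1.0]]
contact_force: [-12.5, -0.2, 8.3]
width: 0.0007
grip_force: 6.1
```

{"name": "apply_moves", "arguments": {"targets": [[[1, 0, 0, 0, 0, 0], [2, 0, 0, 0, 0, 0], [3, 0, 0, 0, 0, 0], [4, 0, 0, 0, 0, 0]]]}}

```text
time: 40.0
position: [0.616, -0.2597, 0.0461]
tool_rot: [[0.999, 0.054, -0.008], [0.054, -0.999, 0.002], [-0.008, -0.002, -1.0]]
contact_force: [-23.4, -2.2, 14.7]
width: 0.0007
grip_force: 11.4
```

{"name": "apply_moves", "arguments": {"targets": [[[1, 0, 0, 0, 0, 0], [2, 0, 0, 0, 0, 0], [3, 0, 0, 0, 0, 0], [3, 0, 0, 0, 0, 0]]]}}

```text
time: 40.33
position: [0.6161, -0.2597, 0.0461]
tool_rot: [[0.998, 0.054, -0.014], [0.054, -0.999, 0.003], [-0.014, -0.004, -1.0]]
contact_force: [-34.2, -3.0, 21.2]
width: 0.0004
grip_force: 17.2
```

{"name": "apply_moves", "arguments": {"targets": [[[-4, 0, 0, 0, 0, 0], [-12, 0, 0, 0, 0, 0], [-40, 0, 0, 0, 0, 0], [-60, 0, -40, 0, 0, 0], [-60, 0, -80, 0, 0, 0], [-60, 0, -120, 0, 0, 0], [-60, 0, -160, 0, 0, 0], [-60, 0, -190, 0, 0, 0]]]}}

```text
time: 41.0
position: [0.5625, -0.2632, 0.2395]
tool_rot: [[0.999, 0.054, 0.001], [0.054, -0.999, -0.001], [0.001, 0.002, -1.0]]
contact_force: [0.2, -0.4, 0.8]
width: 0.0006
grip_force: 0.0
```

{"name": "apply_moves", "arguments": {"targets": [[[0, 0, 0, 0, 0, 0], [0, 0, 0, 0, 0, 0], [0, 0, 0, 0, 0, 0]]]}}

```text
time: 41.25
position: [0.5619, -0.2628, 0.2349]
tool_rot: [[0.999, 0.054, -0.002], [0.054, -0.999, 0.001], [-0.002, -0.001, -1.0]]
contact_force: [-0.0, -0.3, -0.2]
width: 0.0006
grip_force: 0.0
```

```bash
python3 - <<'E'
from h import *
st()
a=cv2.resize(snapshot("wrist")[:270,:,::-1],(800,386)); b=cv2.resize(snapshot("scene")[160:400,180:540,::-1],(320,214));
c=cv2.resize(snapshot("top")[150:290,130:440,::-1],(474,214))
o=np.zeros((600,800,3),np.uint8); o[:386]=a; o[386:,:320]=b; o[386:,326:]=c
cv2.imwrite("pics/end.png",o)
E
```

```text
t 41.25 p [ 0.5619 -0.2628  0.2349] yaw -86.93 f [-0.042  -0.3094 -0.2477] w 0.0006 g 0.0 q [-0.5436  0.4666  1.5441 -0.0007  1.1333  0.9738]
```

View pics/end.png

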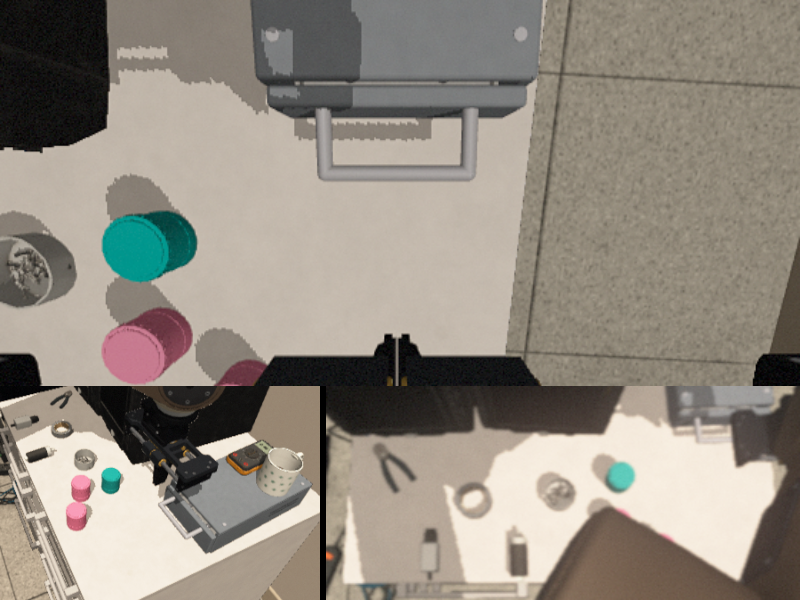

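The drawer is shut against its stop: the force jumped from 12 to 34 N with no further travel. The bystanders are unmoved. Handing in.

```bash
python3 -c "
from cell import *
print(close_job())"
```

```text
the job is handed in; nothing more can be done
None
```

I handed the job in at about 41 s: all three canisters on the bench are in the drawer magazine in a tight row against the end stop, and the drawer is shut to its stop. The drawer may have crept in a few millimetres while I pushed the row back, and I could not see the row once it was shut.

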